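# Right the fallen batteries and lock the feed lane

## Robot

A 6-joint arm with a two-finger parallel gripper is mounted at the origin on the work surface. World frame = base frame: x ahead of the robot, y to its left, z up, the work surface at z = 0. Lengths are in mm, angles in rad, forces in N, time in s.
With the tool pointing down it reaches from about 400 to 925 mm from the base axis. Payload 12.5 kg.
Tool frame: the origin (TCP) lies at the very end of the fingers, on their centre line; the grasp point (between the pads) lies 19 mm behind it; z points along the fingers, x is the direction in which the jaws open and shut, and the axes are right-handed (so a half turn about z gives the same grasp; the last joint's range is limited). The gripper opens to 95 mm and grips with 3 to 60 N. Pads are 20 mm wide; open, the fingers measure 119 mm over their backs; the gripper's body (75 mm by 180 mm) begins 59 mm behind the grasp point.
Start: joints at [1.07, 0.491, 1.559, -0, 1.092, -0.106], TCP at [240.375, 576.946, 214.661] pointing down, gripper open.
Joint ranges: [-3.1, 3.1], [-0.84, 2.19], [0.05, 2.79], [-1.13, 4.28], [0.06, 2.93], [-2.69, 2.69]. Speed limits (rad/s): [2.22, 2.22, 2.79, 3.14, 3.14, 3.14].

## Interface

Orientations are given as [roll, pitch, yaw] about the fixed x, y, z axes, in that order (R = Rz(yaw) Ry(pitch) Rx(roll)).
In Python, from cell import env gives the robot as it stands.
- The arm moves only by the tool arm_command, never from a script. Its argument "motion" is one flat list of numbers, 7 for each row, row after row: the opening, from -1 (shut) to 1 (fully open), then the shift along the tool's x, y, z in mm, then the turn, a rotation vector about the tool's x, y, z in degrees. In form: [fingers, dx, dy, dz, rx, ry, rz, fingers, dx, dy, dz, rx, ry, rz, ...]. A call has 1 to 20 rows; each row is the pose to reach, as a shift and turn from the pose commanded when the call began, along the tool's axes at that moment; what a row does not reach only later rows make up. A row lasts 1/10 s, in which the tool goes at most 50 mm and 8.59 degrees, less where a joint would pass 70% of its speed; a pose out of reach is approached as far as the arm can. A call with a gripper value outside its range is refused whole. The fingers move at their own pace and stop on an object; the grip force is fixed at half the most. Time passes only in rows, so rows that repeat a pose let the fingers close. It gives the time, the measured TCP pose, the force and the opening at its end, in the units of the state.
- env.state(): the state, without advancing time (a new reading comes with each control period).
- env.read_camera(name): name is "side" or "top"; returns (picture, depth): 420x560x3 uint8, red, green, blue; 420x560 float32, mm along the optical axis (not along the pixel's ray), 0 where there is no reading.
- env.calibration(name): a dict with "fx", "fy", "cx", "cy" (pixels), "cam_to_world" (4x4, takes a point from camera to world coordinates). Camera axes: x right, y down, z forward; pixel columns grow to the right and rows downward; lengths in mm; the calibration is good to about 2 mm. A picture is of the moment at which its call begins. calibration takes no time and is no camera call.
- env.job_done(): hands the job in, once; it reports no verdict.
Trained networks look in the newest picture that a camera, given by its name, has taken for a name from the list of things; names that differ only in an ending like _2 or _b are one class to them, and where a whole thing is asked for, a point or a joint stands for the part that bears it (a point fixed in the world has none). Each returns a list of dicts, best first, with "confidence" (0 to 1); they miss things now and then, are a little off and sometimes report something else, mostly with a low value. They report only what shows in the picture. A call takes as long as a camera call.
- env.recognise(camera, label): "location" ([column, row] in pixels, amid what is visible of it).
- env.silhouettes(camera, label): "region" (420x560 bool, what is visible of it) and "location" ([column, row] in pixels, amid what is visible of it).
- env.spot_point(camera, label): "location" ([column, row] in pixels: a listed point, or the origin of a listed thing).
The state is a dict: "t": time; "joints": joint angles; "qvel": joint speeds; "tau": joint torques, N m; "eef_pos": TCP position; "tcp_rot": TCP orientation; "ft_force": force on the tool from outside, world axes, zero at the start; "moment": the same for the moment, N m; "opening": opening from 0.0 (shut) to 1.0 (fully open).
Only numpy, scipy, OpenCV 4.12 (cv2) and the standard library are available. Lean on these libraries where they do the work, as an engineer would, in place of code of your own. Each camera call takes 0.05 s, during which the arm holds its last target.

## Task

Some of the radio batteries in the feed lane have tipped over: stand every one upright in the lane, studs up, without knocking over the one that still stands. Only then take the mallet by its handle and drive the red gate-lock pin fully down with the mallet's head (not with the hand or gripper), and put the mallet back with its head on the black rubber pad. Leave the tuning dial and the two ferrite rods where they are.

Things in the scene. Friction and masses are not known exactly. Their poses are not given: they have to be found in the camera images.
- lane: the battery feed lane, fixed; own y along its 735 mm length (from -0.390 to +0.345), origin on the underside on its long centre line, own x across it, z up. Grey floor 10 mm above the bench, 130 mm wide, between two wooden rails whose tops are 20 mm above the bench. The floor for batteries runs from y = -0.378 (steel end stop 40 mm tall) to y = +0.275, where a green end block (130 x 70 mm, 40 mm tall, centred at y = +0.310) carries the gate-lock pin
- battery1_mid (a point): centre of a 40 x 40 x 90 mm blue radio battery (160 g) with a black base cap and a white top cap that carries two brass studs 5 mm tall; at the start it lies on its side in the lane (there may be 4 or 5 such batteries). Own x points from the base to the studs; y and z are square to its sides. Upright: own x points up and the centre is 45 mm above the lane floor
- battery2_mid (a point): centre of a 40 x 40 x 90 mm blue radio battery (160 g) with a black base cap and a white top cap that carries two brass studs 5 mm tall; at the start it lies on its side in the lane (there may be 4 or 5 such batteries). Own x points from the base to the studs; y and z are square to its sides. Upright: own x points up and the centre is 45 mm above the lane floor
- battery3_mid (a point): centre of a 40 x 40 x 90 mm blue radio battery (160 g) with a black base cap and a white top cap that carries two brass studs 5 mm tall; at the start it lies on its side in the lane (there may be 4 or 5 such batteries). Own x points from the base to the studs; y and z are square to its sides. Upright: own x points up and the centre is 45 mm above the lane floor
- battery4_mid (a point): centre of a 40 x 40 x 90 mm blue radio battery (160 g) with a black base cap and a white top cap that carries two brass studs 5 mm tall; at the start it lies on its side in the lane (there may be 4 or 5 such batteries). Own x points from the base to the studs; y and z are square to its sides. Upright: own x points up and the centre is 45 mm above the lane floor
- battery5_mid (a point): centre of a 40 x 40 x 90 mm blue radio battery (160 g) with a black base cap and a white top cap that carries two brass studs 5 mm tall; at the start it lies on its side in the lane (there may be 4 or 5 such batteries). Own x points from the base to the studs; y and z are square to its sides. Upright: own x points up and the centre is 45 mm above the lane floor
- standing1_mid (a point): centre of a 40 x 40 x 90 mm blue radio battery (160 g) with a black base cap and a white top cap that carries two brass studs 5 mm tall that already stands in the lane; own z points up from base to studs
- pin (a joint): travel of the sprung gate-lock pin, m: about 0 (0 to 0.003) standing up, 0.020 fully down with its red head 20 mm lower. It moves straight down under about 8 to 10 N (plus damping, 15 N per m/s), and a friction collar stronger than its spring holds it where it is driven
- pin_top (a point): middle of the top face of the pin's red mushroom head (34 mm across, 8 mm thick); 68 mm above the bench when fully up, 48 mm when fully down, on the green end block
- mallet_head (a point): centre of the mallet's wooden head, 60 x 60 mm and 80 mm tall; at the start it stands on one striking face on the black rubber pad, own z up along the head, handle level and pointing along own -x. The mallet weighs 320 g
- mallet_grip (a point): where to hold the mallet: on its handle 65 mm from the head's centre along own -x, at the level of the head's centre (44 mm above the bench at the start). The handle is 22 mm wide and 24 mm deep, its free end 180 mm from the head's centre; the mallet balances about 25 mm from the head's centre
- pad: black rubber pad, fixed, 110 x 110 x 4 mm, where the mallet is kept; origin under its middle
- dial: brass-rimmed tuning dial, 80 mm across, 22 mm tall, left of the pad (+y); to be left alone; origin under its middle
- rod1: black ferrite rod antenna 160 x 18 x 12 mm, right of the pad (-y), the nearer to it; to be left alone; origin under its middle
- rod2: black ferrite rod antenna 160 x 18 x 12 mm, right of the pad (-y), the farther; to be left alone; origin under its middle

How it is judged (in metres and radians):
On the way, in this order (a step that is already met when the one before it is completed fails the run):
1. every battery stands upright in the lane, studs up (angle between each of battery1_mid, battery2_mid, battery3_mid, battery4_mid, battery5_mid's own x axis and vertical below 0.12 rad and x of battery1_mid in the frame of lane between -0.06 and 0.06 m and y of battery1_mid in the frame of lane between -0.375 and 0.27 m and z of battery1_mid in the frame of lane between 0.045 and 0.065 m and x of battery2_mid in the frame of lane between -0.06 and 0.06 m and y of battery2_mid in the frame of lane between -0.375 and 0.27 m and z of battery2_mid in the frame of lane between 0.045 and 0.065 m and x of battery3_mid in the frame of lane between -0.06 and 0.06 m and y of battery3_mid in the frame of lane between -0.375 and 0.27 m and z of battery3_mid in the frame of lane between 0.045 and 0.065 m and x of battery4_mid in the frame of lane between -0.06 and 0.06 m and y of battery4_mid in the frame of lane between -0.375 and 0.27 m and z of battery4_mid in the frame of lane between 0.045 and 0.065 m and x of battery5_mid in the frame of lane between -0.06 and 0.06 m and y of battery5_mid in the frame of lane between -0.375 and 0.27 m and z of battery5_mid in the frame of lane between 0.045 and 0.065 m and angle between standing1_mid's own z axis and vertical below 0.12 rad and x of standing1_mid in the frame of lane between -0.06 and 0.06 m and y of standing1_mid in the frame of lane between -0.375 and 0.27 m and z of standing1_mid in the frame of lane between 0.045 and 0.065 m and value of joint pin below 0.006 m), for 0.3 s.
2. the gate-lock pin is driven fully down with the mallet (value of joint pin above 0.016 m and contact force between mallet and pin above 1 N), for 0.02 s.
At the end, for the whole second after the job is handed in: every battery present stands on its base between the lane's rails (within 0.12 rad of vertical, studs up), the pin is down by more than 16 mm, the mallet's head is down on the black rubber pad with its centre within 45 mm of the pad's middle, and everything is at rest (angle between each of battery1_mid, battery2_mid, battery3_mid, battery4_mid, battery5_mid's own x axis and vertical below 0.12 rad and x of battery1_mid in the frame of lane between -0.06 and 0.06 m and y of battery1_mid in the frame of lane between -0.375 and 0.27 m and z of battery1_mid in the frame of lane between 0.045 and 0.065 m and x of battery2_mid in the frame of lane between -0.06 and 0.06 m and y of battery2_mid in the frame of lane between -0.375 and 0.27 m and z of battery2_mid in the frame of lane between 0.045 and 0.065 m and x of battery3_mid in the frame of lane between -0.06 and 0.06 m and y of battery3_mid in the frame of lane between -0.375 and 0.27 m and z of battery3_mid in the frame of lane between 0.045 and 0.065 m and x of battery4_mid in the frame of lane between -0.06 and 0.06 m and y of battery4_mid in the frame of lane between -0.375 and 0.27 m and z of battery4_mid in the frame of lane between 0.045 and 0.065 m and x of battery5_mid in the frame of lane between -0.06 and 0.06 m and y of battery5_mid in the frame of lane between -0.375 and 0.27 m and z of battery5_mid in the frame of lane between 0.045 and 0.065 m and angle between standing1_mid's own z axis and vertical below 0.12 rad and x of standing1_mid in the frame of lane between -0.06 and 0.06 m and y of standing1_mid in the frame of lane between -0.375 and 0.27 m and z of standing1_mid in the frame of lane between 0.045 and 0.065 m and value of joint pin above 0.016 m and horizontal distance between mallet_head and pad below 0.045 m and height (world z) of mallet_head below 0.055 m and linear speed of each of mallet, battery1, battery2, battery3, battery4, battery5, standing1 below 0.03 m/s); the robot touches nothing.
It fails at once if the hand or arm presses on the pin itself (contact force between pin and the fingers above 2 N or contact force between pin and the arm above 2 N).
It fails at once if a battery that stood at the start is knocked over (angle between standing1_mid's own z axis and vertical above 0.6 rad).
It fails at once if the tuning dial or a ferrite rod is moved more than 40 mm (distance of any of dial, rod1, rod2 from where it was at the start of the episode above 0.04 m).
Of battery1, battery2, battery3, battery4, battery5 only 4 to 5 are there at a start; the rules pass over those that are not, and their reading is None.
At some moment in a run one of mallet may be knocked a few centimetres aside while the robot is not near it.
Once in a run the grip may slacken for a moment while it holds something.
It also fails if it takes over 210 s, if anything falls off the work surface, if the arm or the gripper's body presses on something with over 40 N, if the wrist force passes 120 N, or if a joint passes its speed limit or range.

## Working session

There is one attempt and no reset: what is moved stays moved. The work goes in short steps, Python scripts to look and compute and a tool call to move; the robot and the scene stay as the last step left them, time stands still between calls to the robot, and variables do not carry over. Pictures are saved under pics/ and viewed, and the job is handed in when it is done.

Besides the shell and the picture viewer there is one more tool, called after "Emit:" by a JSON object that holds its "api" and its "payload", one argument or row to a line. arm_command: Moves the arm, as the interface text tells. Its arguments: {"type":"object","properties":{"motion":{"type":"array","items":{"type":"number"}}},"required":["motion"]}

```bash
ls; mkdir -p pics
python3 - <<'E'
from cell import env
import cv2
print(env.state())
for n in ("top","side"):
    p,d=env.read_camera(n); cv2.imwrite(f"pics/{n}0.png",p[:,:,::-1]); c=env.calibration(n); print(n,c)
E
```

```text
pics
{'t': 0.0, 'joints': array([ 1.07041820e+00,  4.91564129e-01,  1.55946053e+00, -4.23377381e-05,
        1.09172670e+00, -1.05582536e-01]), 'qvel': array([-1.18816281e-04, -6.54000492e-04,  5.73578575e-04, -1.95838322e-04,
        6.92107989e-04,  8.58752865e-05]), 'tau': array([ 2.86881921e-03, -6.12672687e+01, -2.58178926e+01,  6.93400763e-02,
        4.81777894e-02, -1.62498009e-04]), 'eef_pos': array([240.24126992, 576.70355582, 214.05510603]), 'tcp_rot': array([-3.14150788e+00,  1.15620186e-03,  1.17602032e+00]), 'ft_force': array([-0.7948052 ,  0.00987487, -0.55820295]), 'moment': array([ 0.02667907,  0.02229717, -0.02282277]), 'opening': 1.001157633871392}
top {'fx': 515.6998267306024, 'fy': 515.6998267306024, 'cx': 268.97083587967506, 'cy': 201.96405274086848, 'cam_to_world': array([[-2.78941180e-03, -9.80546353e-01,  1.96267848e-01,
         2.27722527e+02],
       [-9.99630484e-01,  8.04111359e-03,  2.59660642e-02,
        -2.77706996e+01],
       [-2.70391416e-02, -1.96122894e-01, -9.80206455e-01,
         1.29669480e+03],
       [ 0.00000000e+00,  0.00000000e+00,  0.00000000e+00,
         1.00000000e+00]])}
side {'fx': 389.9200548937715, 'fy': 389.9200548937715, 'cx': 276.94331426228086, 'cy': 204.57484732953142, 'cam_to_world': array([[ 9.10668635e-01, -3.28932849e-01,  2.49971636e-01,
         2.76067868e+02],
       [-4.12998677e-01, -7.09127528e-01,  5.71463247e-01,
        -4.72730877e+02],
       [-1.07112653e-02, -6.23651609e-01, -7.81629029e-01,
         6.87949701e+02],
       [ 0.00000000e+00,  0.00000000e+00,  0.00000000e+00,
         1.00000000e+00]])}
```

View pics/top0.png

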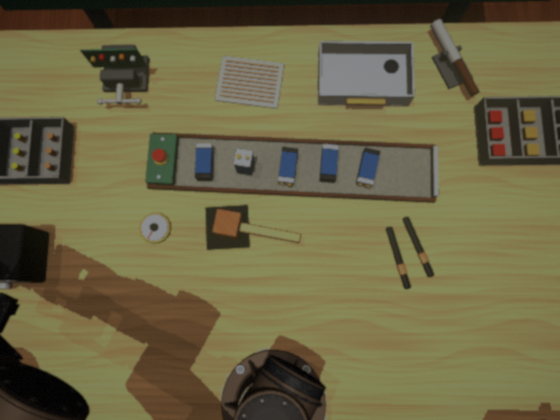

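View pics/side0.png

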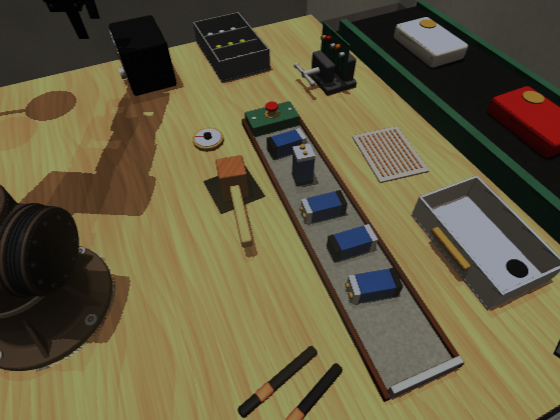

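The top view shows the lane running across the picture, with the pin at (160,157). Lying batteries are at about (204,161), (289,167), (329,162) and (368,167), and the standing one is at (244,160). The mallet is at (227,222), its handle pointing right.

```bash
cat > h.py <<'E'
from cell import env
import numpy as np, cv2
def cloud(n,d,mask=None):
    c=env.calibration(n); v,u=np.nonzero((d>0)&(mask if mask is not None else True)); z=d[v,u]
    P=np.stack([(u-c['cx'])/c['fx']*z,(v-c['cy'])/c['fy']*z,z,np.ones_like(z)])
    return (c['cam_to_world']@P)[:3].T,u,v
def batts(n,p,d):
    out=[]
    for s in env.silhouettes(n,"battery1_mid"):
        if s['confidence']<.3: continue
        P,u,v=cloud(n,d,s['region']); col=p[v,u].astype(int)
        top=P[:,2]>np.percentile(P[:,2],90)-8
        r=cv2.minAreaRect(P[top][:,:2].astype(np.float32))
        w=top&(col.min(1)>90); k=top&(col.max(1)<60)
        out.append((s['location'],round(s['confidence'],2),np.round(np.percentile(P[:,2],90)),np.round(r[0]),np.round(r[1]),round(r[2],1),
          'white',np.round(P[w].mean(0)[:2]) if w.any() else None,w.sum(),'black',np.round(P[k].mean(0)[:2]) if k.any() else None))
    return out
def look(n,tag):
    p,d=env.read_camera(n); cv2.imwrite(f"pics/{n}_{tag}.png",p[:,:,::-1]); return p,d
E
python3 - <<'E'
from h import *
p,d=look("top","1")
for b in batts("top",p,d): print(*b)
for l in ["lane","pin_top","mallet_head","mallet_grip","pad","standing1_mid","dial","rod1","rod2"]:
    for s in env.spot_point("top",l)[:3]:
        u,v=np.round(s['location']).astype(int); c=env.calibration("top"); z=d[v,u]
        P=c['cam_to_world']@[(u-c['cx'])/c['fx']*z,(v-c['cy'])/c['fy']*z,z,1]
        print(l,u,v,round(s['confidence'],2),np.round(P[:3]))
cv2.imwrite("pics/zoom1.png",cv2.resize(p[120:260,135:445,::-1],None,fx=2.5,fy=2.5))
E
```

```text
[330.1, 160.7] 0.81 52.0 [ 582. -144.] [40. 91.] 83.9 white [ 619. -147.] 75 black [ 541. -141.]
[157.6, 157.7] 0.53 69.0 [598. 283.] [29. 30.] 22.4 white None 0 black None
lane 284 166 0.75 [569. -33.  50.]
lane 397 257 0.26 [ 344. -310.   11.]
pin_top 159 154 0.64 [599. 279.  66.]
mallet_head 229 224 0.61 [417.  99.  87.]
mallet_head 284 169 0.22 [561. -33.  50.]
mallet_grip 255 229 0.74 [409.  39.  56.]
pad 225 228 0.79 [408. 109.  84.]
standing1_mid 242 164 0.63 [561.  69.  99.]
standing1_mid 286 168 0.21 [563. -38.  51.]
dial 225 226 0.61 [413. 109.  86.]
dial 157 228 0.59 [420. 289.  15.]
rod1 396 256 0.89 [ 346. -306.   17.]
rod1 415 244 0.63 [ 376. -356.   11.]
rod2 396 256 0.89 [ 346. -306.   17.]
rod2 415 244 0.63 [ 376. -356.   11.]
```

View pics/zoom1.png

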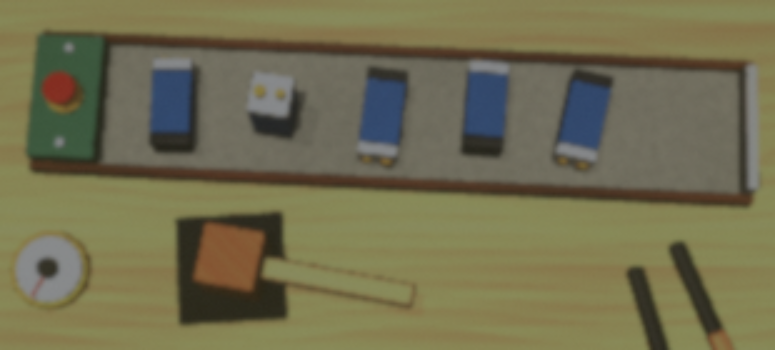

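Studs point away from the robot (up in the picture) on batteries 1 and 4 from the left. On batteries 3 and 5 they point towards it. I'll segment by height.

```bash
cat >> h.py <<'E'
def blobs(n,p,d,zlo=35,zhi=125,box=(505,680,-440,255)):
    H=np.zeros(d.shape,np.uint8); P,u,v=cloud(n,d)
    m=(P[:,2]>zlo)&(P[:,2]<zhi)&(P[:,0]>box[0])&(P[:,0]<box[1])&(P[:,1]>box[2])&(P[:,1]<box[3])
    H[v[m],u[m]]=1
    N,L,st,ce=cv2.connectedComponentsWithStats(H)
    lab=L[v,u]
    for i in range(1,N):
        if st[i,4]<40: continue
        k=lab==i; Q=P[k]; col=p[v[k],u[k]].astype(int); zt=np.percentile(Q[:,2],90); t=Q[:,2]>zt-8
        r=cv2.minAreaRect(Q[t][:,:2].astype(np.float32)); w=t&(col.min(1)>90)
        blue=t&(col[:,2]>col[:,0]+30)
        print(np.round(ce[i]),st[i,4],'z',round(zt),'c',np.round(r[0]),np.round(r[1]),round(r[2],1),'white',np.round(np.median(Q[w],0)) if w.any() else None,'blue',np.round(np.median(Q[blue],0)) if blue.any() else None)
E
python3 - <<'E'
from h import *
p,d=look("top","2")
blobs("top",p,d)
P,u,v=cloud("top",d)
print('mallet/pad/rods')
blobs("top",p,d,30,110,(330,480,-150,170))
# lane: rail end points & steel stop, green block
m=(p[:,:,1].astype(int)>p[:,:,0]+15)&(p[:,:,2]<90)&(p[:,:,1]<130)
Q,_,_=cloud("top",d,m); Q=Q[(Q[:,2]>25)&(Q[:,2]<60)&(Q[:,1]>220)&(Q[:,0]>450)]; print('green',cv2.minAreaRect(Q[:,:2].astype(np.float32)),np.median(Q,0))
k=(P[:,2]>25)&(P[:,2]<60)&(P[:,1]<-390)&(P[:,1]>-480)&(P[:,0]>480)&(P[:,0]<680); print('stop',cv2.minAreaRect(P[k][:,:2].astype(np.float32)),np.median(P[k],0))
k=(P[:,0]>340)&(P[:,0]<480)&(P[:,1]>30)&(P[:,1]<180)&(p[v,u].max(1)<50)&(P[:,2]<20);print('pad',cv2.minAreaRect(P[k][:,:2].astype(np.float32)),np.median(P[k],0))
k=(p[v,u][:,0]>130)&(p[v,u][:,1]<60)&(P[:,2]>50)&(P[:,1]>240)&(P[:,0]>550)&(P[:,0]<650); print('pin',P[k].mean(0),k.sum())
E
```

```text
[173. 151.] 111 z 42 c [612. 251.] [10. 95.] 88.1 white None blue None
[203. 160.] 587 z 52 c [588. 173.] [41. 89.] 89.1 white [625. 172.  49.] blue [587. 171.  49.]
[328. 161.] 578 z 53 c [ 581. -144.] [40. 91.] 83.7 white [ 619. -148.   50.] blue [ 579. -145.   50.]
[435. 167.] 232 z 43 c [ 565. -409.] [ 13. 118.] 86.5 white [ 561. -411.   40.] blue None
[287. 165.] 580 z 53 c [575. -40.] [41. 91.] 82.3 white [535. -35.  49.] blue [575. -40.  50.]
[368. 166.] 601 z 53 c [ 569. -242.] [40. 90.] 76.0 white [ 531. -232.   50.] blue [ 569. -243.   50.]
[243. 160.] 403 z 103 c [580.  68.] [40. 42.] 80.7 white [578.  68.  99.] blue None
mallet/pad/rods
[246. 227.] 1300 z 85 c [424. 108.] [60. 60.] 78.6 white None blue None
green ((596.0460815429688, 280.9751892089844), (67.86466979980469, 127.64059448242188), 86.53612518310547) [584.38397917 277.73998583  39.14264297]
stop ((555.298095703125, -408.1095886230469), (15.316298484802246, 137.61317443847656), 86.13408660888672) [ 556.91787518 -407.47270485   38.98755707]
pad ((423.426513671875, 113.74543762207031), (102.85784912109375, 101.95612335205078), 2.9622368812561035) [395.36116366 119.34200068   3.4973898 ]
pin [596.93457535 281.33712495  66.49653705] 60
```

```bash
cat >> h.py <<'E'
from scipy.spatial.transform import Rotation as Ro
def Rt(psi,tilt):
    t=np.radians(tilt); z=np.array([np.sin(t),0,-np.cos(t)]); x=np.array([0,1.,0]); y=np.cross(z,x)
    return Ro.from_euler('z',psi,degrees=True)*Ro.from_matrix(np.stack([x,y,z],1))
def plan(*wps,grasp=True):
    "wps: ((x,y,z) of grasp point, psi, tilt)"
    s=env.state(); p0=s['eef_pos']; R0=Ro.from_euler('xyz',s['tcp_rot']); pp,pR=p0,R0
    print('t',round(s['t'],2),'tcp',np.round(p0,1),'open',round(s['opening'],2),'F',np.round(s['ft_force'],1))
    for g,psi,tilt in wps:
        R=Rt(psi,tilt); p=np.array(g,float)+(19*R.as_matrix()[:,2] if grasp else 0)
        dp=R0.inv().apply(p-p0); dr=(R0.inv()*R).as_rotvec(degrees=True)
        n=max(np.linalg.norm(p-pp)/50,np.linalg.norm((pR.inv()*R).as_rotvec(degrees=True))/8.59)
        print(np.round(dp,0),np.round(dr,0),'rows',round(n,1)); pp,pR=p,R
E
python3 - <<'E'
from h import *
# A: centre 587,173 psi -1 ; grasp offset +15 -> 602
plan(((602,173,150),-1,-33),((602,173,37),-1,-33))
E
```

```text
t 0.7 tcp [240.4 576.9 214.7] open 1.0 F [ 0.1  0.6 -0.3]
[-238.  480.   81.] [ 33.  -6. -21.] rows 10.8
[-238.  480.  194.] [ 33.  -6. -21.] rows 2.3
```

Emit:
{"api": "arm_command", "payload": {
  "motion": [0.4, -238, 480, 81, 33, -6, -21, 0.4, -238, 480, 81, 33, -6, -21, 0.4, -238, 480, 81, 33, -6, -21, 0.4, -238, 480, 81, 33, -6, -21, 0.4, -238, 480, 81, 33, -6, -21, 0.4, -238, 480, 81, 33, -6, -21, 0.4, -238, 480, 81, 33, -6, -21, 0.4, -238, 480, 81, 33, -6, -21, 0.4, -238, 480, 81, 33, -6, -21, 0.4, -238, 480, 81, 33, -6, -21, 0.4, -238, 480, 81, 33, -6, -21, 0.4, -238, 480, 81, 33, -6, -21, 0.4, -238, 480, 81, 33, -6, -21, 0.4, -238, 480, 81, 33, -6, -21]
}}

```text
t: 2.1
eef_pos: [591.3, 173.5, 133.7]
tcp_rot: [-2.559, -0.005, 1.552]
ft_force: [0.4, 0.1, -0.8]
opening: 0.701
```

Run:
```python
from h import *
plan(((602,173,60),-1,-33),((602,173,37),-1,-33))
look("side","3")
```

```text
t 2.1 tcp [591.3 173.5 133.7] open 0.7 F [ 0.4  0.1 -0.8]
[-1. 50. 75.] [-0. -0.  0.] rows 1.8
[-1. 62. 94.] [-0. -0.  0.] rows 0.5
```

View pics/side_3.png

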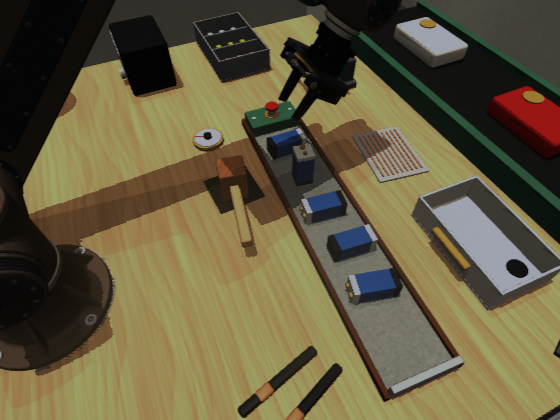

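Emit:
{"api": "arm_command", "payload": {
  "motion": [0.4, -1, 50, 75, 0, 0, 0, 0.4, -1, 50, 75, 0, 0, 0, 0.4, -1, 62, 94, 0, 0, 0, 0.4, -1, 62, 94, 0, 0, 0, -1, -1, 62, 94, 0, 0, 0, -1, -1, 62, 94, 0, 0, 0, -1, -1, 62, 94, 0, 0, 0, -1, -1, 62, 94, 0, 0, 0, -1, -1, 62, 94, 0, 0, 0, -1, -1, 62, 94, 0, 0, 0]
}}

```text
t: 3.15
eef_pos: [592.4, 172.5, 22.2]
tcp_rot: [-2.561, -0.006, 1.552]
ft_force: [1.1, 1.8, 7.5]
opening: 0.42
```

Run:
```python
from h import *
plan(((590,178,120),-1,-33),((590,178,120),-2,12),((590,178,120),-3,57),((590,178,78),-3,57))
```

```text
t 3.15 tcp [592.4 172.5  22.2] open 0.42 F [1.1 1.8 7.5]
[  6. -56. -61.] [-0. -0.  0.] rows 1.7
[  6. -42. -67.] [-45.  -0.   1.] rows 5.2
[  5. -37. -80.] [-90.  -1.   2.] rows 5.2
[  5. -14. -45.] [-90.  -1.   2.] rows 0.8
```

Emit:
{"api": "arm_command", "payload": {
  "motion": [-1, 3, -30, -35, 0, 0, 0, -1, 6, -56, -61, 0, 0, 0, -1, 6, -56, -61, 0, 0, 0, -1, 6, -42, -67, -45, 0, 1, -1, 6, -42, -67, -45, 0, 1, -1, 6, -42, -67, -45, 0, 1, -1, 6, -42, -67, -45, 0, 1, -1, 6, -42, -67, -45, 0, 1, -1, 5, -37, -80, -90, -1, 2, -1, 5, -37, -80, -90, -1, 2, -1, 5, -37, -80, -90, -1, 2, -1, 5, -37, -80, -90, -1, 2, -1, 5, -37, -80, -90, -1, 2, -1, 5, -37, -80, -90, -1, 2, -1, 5, -37, -80, -90, -1, 2]
}}

```text
t: 4.65
eef_pos: [634.8, 182.8, 170.7]
tcp_rot: [2.482, -0.0, 1.521]
ft_force: [-0.7, -0.3, -1.1]
opening: 0.418
```

Run:
```python
from h import *
plan(((590,178,78),-3,57),((590,178,71),-3,57))
p,d=look("side","4"); cv2.imwrite("pics/z4.png",cv2.resize(p[60:260,180:460,::-1],None,fx=2.5,fy=2.5))
```

```text
t 4.65 tcp [634.8 182.8 170.7] open 0.42 F [-0.7 -0.3 -1.1]
[ -7. -86.  64.] [-19.  -0.   0.] rows 2.2
[ -7. -90.  70.] [-19.  -0.   0.] rows 0.1
```

View pics/z4.png

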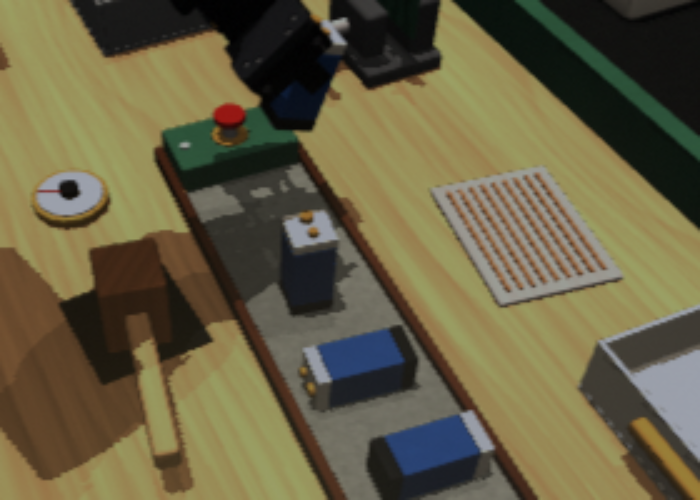

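Run:
```python
from h import *
plan(((590,178,110),-3,57),((590,178,80),-3,57))
```

```text
t 4.7 tcp [636.3 182.4 173.3] open 0.42 F [ 2.2 -0.3  1.1]
[ -6. -69.  39.] [-19.  -0.   0.] rows 2.2
[ -6. -88.  63.] [-19.  -0.   0.] rows 0.6
```

Emit:
{"api": "arm_command", "payload": {
  "motion": [-1, -6, -69, 39, -19, 0, 0, -1, -6, -69, 39, -19, 0, 0, -1, -6, -69, 39, -19, 0, 0, -1, -6, -69, 39, -19, 0, 0, -1, -6, -69, 39, -19, 0, 0, -1, -6, -69, 39, -19, 0, 0]
}}

```text
t: 5.3
eef_pos: [673.8, 175.5, 266.8]
tcp_rot: [2.321, -0.015, 1.544]
ft_force: [-0.7, 0.4, -1.8]
opening: 0.419
```

Run:
```python
from h import *
plan(((590,178,80),-3,57),((590,178,71),-3,57))
p,d=look("side","5"); cv2.imwrite("pics/z5.png",cv2.resize(p[60:260,180:460,::-1],None,fx=2.5,fy=2.5))
print(env.state()['joints'])
```

```text
t 5.3 tcp [673.8 175.5 266.8] open 0.42 F [-0.7  0.4 -1.8]
[  -3. -191.   85.] [-10.  -2.   0.] rows 4.2
[  -3. -197.   91.] [-10.  -2.   0.] rows 0.2
[ 0.22833878  0.3652686   1.8824944  -1.13378168  0.19482449 -0.25789054]
```

View pics/z5.png

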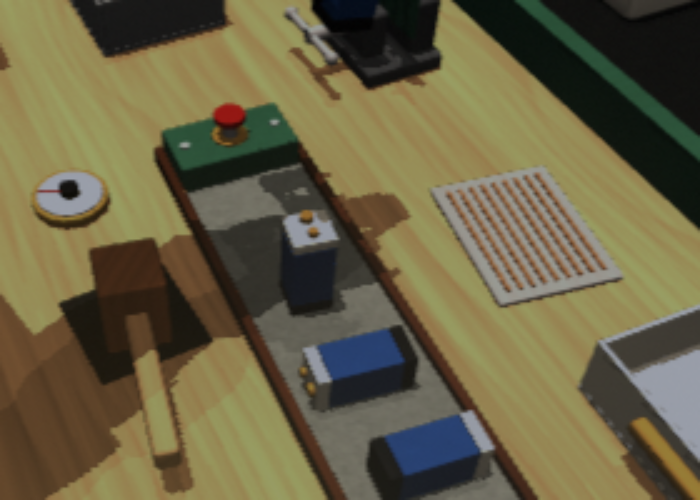

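Forward tilt is limited: j5 has a lower bound and j4 has hit its limit. I'll tilt inward instead, turning this battery half a turn so its studs side faces the robot. First I need the tool back to vertical.

Run:
```python
from h import *
plan(((600,175,230),-3,0))
```

```text
t 5.35 tcp [674.7 175.5 269.3] open 0.42 F [ 0.4 -0.2  1.4]
[ -3. -93. -15.] [47. -1.  1.] rows 5.5
```

Emit:
{"api": "arm_command", "payload": {
  "motion": [-1, -3, -93, -15, 47, -1, 1, -1, -3, -93, -15, 47, -1, 1, -1, -3, -93, -15, 47, -1, 1, -1, -3, -93, -15, 47, -1, 1, -1, -3, -93, -15, 47, -1, 1, -1, -3, -93, -15, 47, -1, 1, -1, -3, -93, -15, 47, -1, 1, -1, -3, -93, -15, 47, -1, 1, -1, -3, -93, -15, 47, -1, 1]
}}

```text
t: 6.25
eef_pos: [599.2, 175.4, 206.9]
tcp_rot: [3.141, -0.006, 1.521]
ft_force: [-0.0, 0.2, -1.3]
opening: 0.419
```

Run:
```python
from h import *
print(env.state()['joints'],env.state()['tcp_rot'])
plan(((600,175,200),-63,0),((600,175,200),-123,0),((600,175,200),-183,0))
```

```text
[ 0.17653891  0.49642047  1.57160488  0.0064524   1.07162429 -1.34738186] [ 3.14096293 -0.00595867  1.52083939]
t 6.25 tcp [599.2 175.4 206.9] open 0.42 F [-0.   0.2 -1.3]
[-1.  1. 26.] [-0. -0. 60.] rows 7.0
[-1.  1. 26.] [ -0.  -0. 120.] rows 7.0
[-1.  1. 26.] [   1.    0. -180.] rows 7.0
```

Emit:
{"api": "arm_command", "payload": {
  "motion": [-1, 0, 0, 0, 0, 0, 60, -1, 0, 0, 0, 0, 0, 60, -1, 0, 0, 0, 0, 0, 60, -1, 0, 0, 0, 0, 0, 60, -1, 0, 0, 0, 0, 0, 60, -1, 0, 0, 0, 0, 0, 60, -1, 0, 0, 0, 0, 0, 120, -1, 0, 0, 0, 0, 0, 120, -1, 0, 0, 0, 0, 0, 120, -1, 0, 0, 0, 0, 0, 120, -1, 0, 0, 0, 0, 0, 120, -1, 0, 0, 0, 0, 0, 120, -1, 0, 0, 0, 0, 0, 120, -1, 0, 0, 0, 0, 0, 177, -1, 0, 0, 0, 0, 0, 177, -1, 0, 0, 0, 0, 0, 177, -1, 0, 0, 0, 0, 0, 177, -1, 0, 0, 0, 0, 0, 177, -1, 0, 0, 0, 0, 0, 177, -1, 0, 0, 0, 0, 0, 177]
}}

```text
t: 8.25
eef_pos: [598.1, 175.9, 207.7]
tcp_rot: [-3.139, 0.006, -1.484]
ft_force: [-0.9, -0.0, -1.7]
opening: 0.418
```

Run:
```python
from h import *
print(env.state()['joints'],env.state()['tcp_rot'])
plan(((600,178,130),177,30),((600,178,130),177,57))
```

```text
[0.17759709 0.49400005 1.57348888 0.00646495 1.07149017 1.65881034] [-3.13949755  0.0058907  -1.4842952 ]
t 8.25 tcp [598.1 175.9 207.7] open 0.42 F [-0.9 -0.  -1.7]
[-3.  8. 94.] [-30.  -2.   8.] rows 3.6
[-4. 14. 88.] [-57.  -4.   7.] rows 3.1
```

Emit:
{"api": "arm_command", "payload": {
  "motion": [-1, -3, 8, 50, -30, -2, 8, -1, -3, 8, 50, -30, -2, 8, -1, -3, 8, 50, -30, -2, 8, -1, -3, 8, 50, -30, -2, 8, -1, -4, 14, 60, -57, -4, 7, -1, -4, 14, 88, -57, -4, 7, -1, -4, 14, 88, -57, -4, 7, -1, -4, 14, 88, -57, -4, 7, -1, -4, 14, 88, -57, -4, 7, -1, -4, 14, 88, -57, -4, 7, -1, -4, 14, 88, -57, -4, 7]
}}

```text
t: 9.35
eef_pos: [584.6, 179.3, 121.7]
tcp_rot: [2.149, 0.01, -1.613]
ft_force: [0.0, -1.2, -1.4]
opening: 0.416
```

Run:
```python
from h import *
print(env.state()['joints'],env.state()['tcp_rot'])
plan(((595,178,80),177,57),((595,178,71),177,57))
p,d=look("side","6"); cv2.imwrite("pics/z6.png",cv2.resize(p[0:240,180:500,::-1],None,fx=2.3,fy=2.3))
```

```text
[0.12467543 0.99839189 1.10032761 0.16134863 2.02328632 1.72584645] [ 2.14911103  0.00958184 -1.61327013]
t 9.35 tcp [584.6 179.3 121.7] open 0.42 F [ 0.  -1.2 -1.4]
[  1. -41.  33.] [-0. -0.  1.] rows 1.0
[  1. -48.  38.] [-0. -0.  1.] rows 0.2
```

View pics/z6.png

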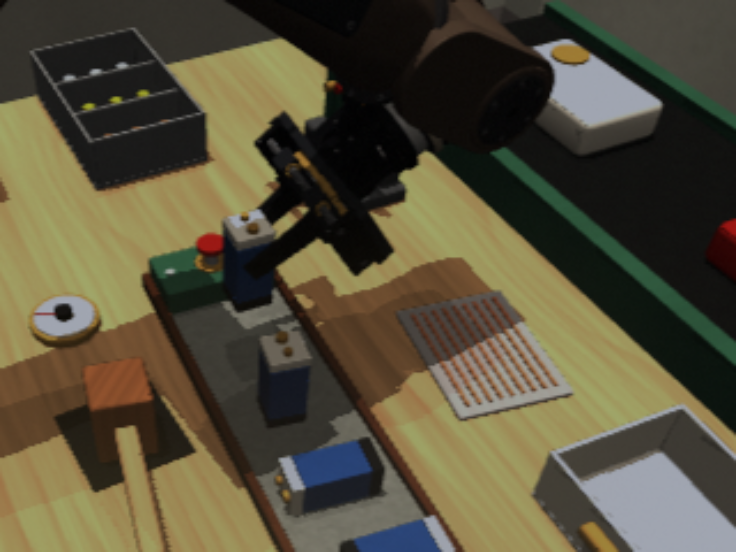

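Emit:
{"api": "arm_command", "payload": {
  "motion": [-1, 0, -20, 16, 0, 0, 0, -1, 1, -40, 31, 0, 0, 1, -1, 1, -47, 37, 0, 0, 1, -1, 1, -47, 37, 0, 0, 1, -1, 1, -47, 37, 0, 0, 1]
}}

```text
t: 9.9
eef_pos: [579.2, 178.8, 61.1]
tcp_rot: [2.145, -0.005, -1.623]
ft_force: [-0.2, 0.5, -1.2]
opening: 0.421
```

Run:
```python
from h import *
plan(((595,178,70),177,57))
p,d=look("side","7"); cv2.imwrite("pics/z7.png",cv2.resize(p[40:180,240:400,::-1],None,fx=4,fy=4))
```

```text
t 9.9 tcp [579.2 178.8  61.1] open 0.42 F [-0.2  0.5 -1.2]
[-0. -1.  1.] [ 0. -0. -0.] rows 0.0
```

View pics/z7.png

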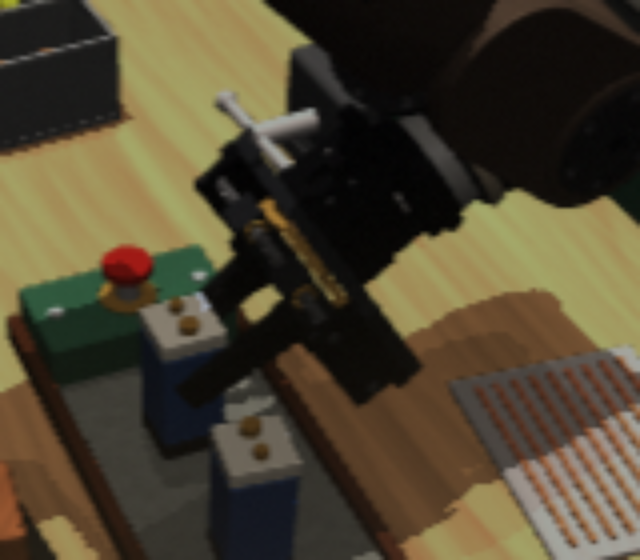

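Emit:
{"api": "arm_command", "payload": {
  "motion": [-1, 0, -1.5, 1, 0, 0, 0, -1, 0, -2.5, 1.6, 0, 0, 0, -1, 0, -2.5, 1.6, 0, 0, 0]
}}

```text
t: 10.25
eef_pos: [579.3, 178.8, 59.4]
tcp_rot: [2.144, -0.004, -1.623]
ft_force: [2.4, 0.2, 10.4]
opening: 0.417
```

Emit:
{"api": "arm_command", "payload": {
  "motion": [0.4, 0, 0, 0, 0, 0, 0, 0.4, 0, 0, 0, 0, 0, 0, 0.4, 0, 0, 0, 0, 0, 0, 0.4, 0, 0, 0, 0, 0, 0, 0.4, 0, 0, -20, 0, 0, 0, 0.4, 0, 0, -50, 0, 0, 0, 0.4, 0, 0, -100, 0, 0, 0, 0.4, 0, 0, -150, 0, 0, 0, 0.4, 0, 0, -150, 0, 0, 0]
}}

```text
t: 11.15
eef_pos: [707.4, 171.9, 140.5]
tcp_rot: [2.149, -0.005, -1.624]
ft_force: [-0.5, 0.3, -0.9]
opening: 0.705
```

Run:
```python
from h import *
print(env.state()['joints'])
p,d=look("top","8");blobs("top",p,d)
p,d=look("side","8")
# D: centre 580,-144.5 psi -6 ; pick tilt -33, grasp +15
plan(((600,0,200),-6-180,0),((595,-146,160),-96,-16),((595,-146,160),-6,-33),((595,-146,37),-6,-33))
```

```text
[0.10047506 1.21063157 0.53643149 0.18195129 2.37382187 1.79063456]
[328. 161.] 580 z 53 c [ 582. -144.] [40. 91.] 84.0 white [ 619. -146.   49.] blue [ 580. -145.   50.]
[435. 167.] 229 z 43 c [ 565. -409.] [ 13. 118.] 86.0 white [ 565. -410.   40.] blue None
[287. 164.] 582 z 53 c [574. -40.] [40. 91.] 82.1 white [537. -30.  49.] blue [574. -42.  49.]
[368. 166.] 603 z 53 c [ 569. -242.] [40. 92.] 75.8 white [ 531. -234.   50.] blue [ 569. -242.   50.]
[245. 163.] 275 z 102 c [580.  69.] [41. 41.] 80.7 white [567.  57.  99.] blue None
[201. 166.] 76 z 73 c [567. 174.] [ 5. 32.] 4.8 white None blue None
t 11.25 tcp [705.5 172.3 138.1] open 0.7 F [-0.2  0.3 -0.9]
[178.  88.  58.] [57. -2.  3.] rows 6.7
[318.  52.  77.] [ 58.  32. -86.] rows 10.6
[323.  60.  85.] [   4.   37. -174.] rows 10.6
[323. -43. 152.] [   4.   37. -174.] rows 2.5
```

View pics/side_8.png

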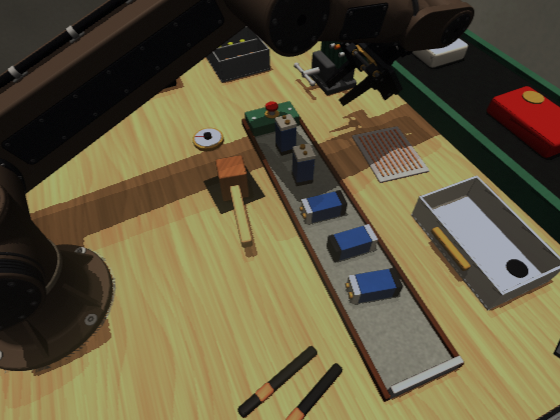

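Battery A now stands. Next is C, whose studs already face the robot, so it needs no half turn.

Run:
```python
from h import *
plan(((560,-39,190),172,-17),((560,-39,60),172,-17),((560,-39,36),172,-17))
```

```text
t 11.25 tcp [705.5 172.3 138.1] open 0.7 F [-0.2  0.3 -0.9]
[219.  97.  90.] [74. -2.  5.] rows 8.6
[219. -12. 161.] [74. -2.  5.] rows 2.6
[219. -32. 174.] [74. -2.  5.] rows 0.5
```

Emit:
{"api": "arm_command", "payload": {
  "motion": [0.4, 20, 40, 20, 15, 0, 0, 0.4, 219, 97, 90, 74, -2, 5, 0.4, 219, 97, 90, 74, -2, 5, 0.4, 219, 97, 90, 74, -2, 5, 0.4, 219, 97, 90, 74, -2, 5, 0.4, 219, 97, 90, 74, -2, 5, 0.4, 219, 97, 90, 74, -2, 5, 0.4, 219, 97, 90, 74, -2, 5, 0.4, 219, 97, 90, 74, -2, 5, 0.4, 219, 97, 90, 74, -2, 5, 0.4, 219, 97, 90, 74, -2, 5, 0.4, 219, 97, 90, 74, -2, 5, 0.4, 219, 97, 90, 74, -2, 5, 0.4, 219, 97, 90, 74, -2, 5]
}}

```text
t: 12.65
eef_pos: [565.6, -39.2, 172.1]
tcp_rot: [-2.848, -0.003, -1.71]
ft_force: [0.6, 0.3, 0.2]
opening: 0.699
```

Run:
```python
from h import *
print(env.state()['joints'])
plan(((560,-39,90),172,-17),((560,-39,60),172,-17),((560,-39,36),172,-17))
```

```text
[-0.19167467  0.37036596  1.94937965  0.0243509   0.5286242   1.49915   ]
t 12.65 tcp [565.6 -39.2 172.1] open 0.7 F [0.6 0.3 0.2]
[ 0. 29. 96.] [ 0. -0.  0.] rows 2.0
[  0.  38. 125.] [ 0. -0.  0.] rows 0.6
[  0.  45. 148.] [ 0. -0.  0.] rows 0.5
```

Emit:
{"api": "arm_command", "payload": {
  "motion": [0.4, 0, 15, 48, 0, 0, 0, 0.4, 0, 29, 96, 0, 0, 0, 0.4, 0, 38, 125, 0, 0, 0, 0.4, 0, 45, 148, 0, 0, 0, 0.4, 0, 45, 148, 0, 0, 0, 0.4, 0, 45, 148, 0, 0, 0, -1, 0, 45, 148, 0, 0, 0, -1, 0, 45, 148, 0, 0, 0, -1, 0, 45, 148, 0, 0, 0, -1, 0, 45, 148, 0, 0, 0, -1, 0, 45, 148, 0, 0, 0]
}}

```text
t: 13.75
eef_pos: [565.4, -39.7, 18.3]
tcp_rot: [-2.846, -0.003, -1.71]
ft_force: [-2.2, 0.2, 6.1]
opening: 0.416
```

Run:
```python
from h import *
print(env.state()['joints'])
plan(((565,-39,140),172,-17),((575,-38,130),175,25),((580,-36,130),177,71))
```

```text
[-0.19268937  0.63555549  2.06855624  0.08851741  0.14291219  1.43159865]
t 13.75 tcp [565.4 -39.7  18.3] open 0.42 F [-2.2  0.2  6.1]
[ -0. -35. -98.] [ 0. -0.  0.] rows 2.1
[ -2. -29. -90.] [-42.   0.  -3.] rows 4.9
[  -4.  -27. -102.] [-88.   2.  -5.] rows 5.4
```

Emit:
{"api": "arm_command", "payload": {
  "motion": [-1, 0, -18, -49, 0, 0, 0, -1, 0, -35, -98, 0, 0, 0, -1, 0, -35, -98, 0, 0, 0, -1, -2, -29, -90, -42, 0, -3, -1, -2, -29, -90, -42, 0, -3, -1, -2, -29, -90, -42, 0, -3, -1, -2, -29, -90, -42, 0, -3, -1, -2, -29, -90, -42, 0, -3, -1, -4, -27, -102, -88, 2, -5, -1, -4, -27, -102, -88, 2, -5, -1, -4, -27, -102, -88, 2, -5, -1, -4, -27, -102, -88, 2, -5, -1, -4, -27, -102, -88, 2, -5, -1, -4, -27, -102, -88, 2, -5, -1, -4, -27, -102, -88, 2, -5, -1, -4, -27, -102, -88, 2, -5]
}}

```text
t: 15.35
eef_pos: [561.9, -34.9, 122.3]
tcp_rot: [1.9, 0.005, -1.626]
ft_force: [0.1, 1.2, -1.3]
opening: 0.42
```

Run:
```python
from h import *
print(env.state()['joints'])
plan(((580,-33,90),177,71),((580,-33,73),177,71),((580,-33,71),177,71))
p,d=look("side","9"); cv2.imwrite("pics/z9.png",cv2.resize(p[0:280,180:500,::-1],None,fx=2.1,fy=2.1))
```

```text
[-0.14091698  1.05420455  1.14422751 -0.09685294  2.18103647  1.48241221]
t 15.35 tcp [561.9 -34.9 122.3] open 0.42 F [ 0.1  1.2 -1.3]
[ -3. -36.  12.] [0. 0. 0.] rows 0.8
[ -3. -52.  18.] [0. 0. 0.] rows 0.3
[ -3. -54.  19.] [0. 0. 0.] rows 0.0
```

View pics/z9.png

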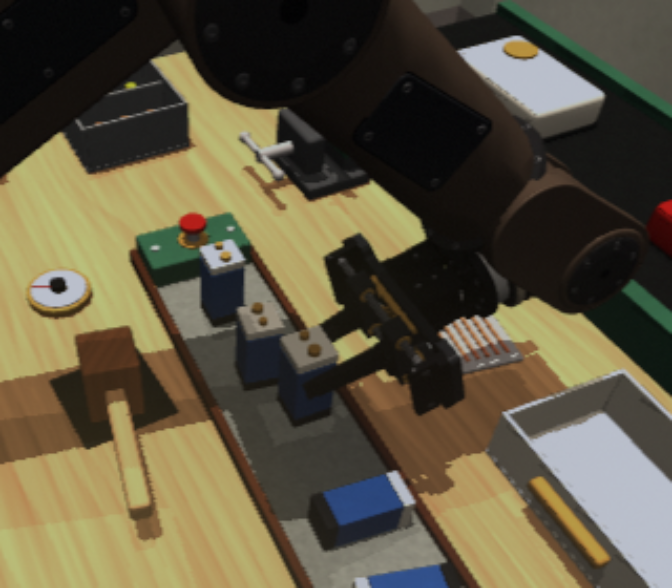

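Emit:
{"api": "arm_command", "payload": {
  "motion": [-1, -3, -36, 12, 0, 0, 0, -1, -3, -50, 17, 0, 0, 0, -1, -3, -53, 18.5, 0, 0, 0, -1, -3, -54.5, 19, 0, 0, 0, -1, -3, -54.5, 19, 0, 0, 0]
}}

```text
t: 15.9
eef_pos: [562.1, -31.7, 66.4]
tcp_rot: [1.901, 0.005, -1.626]
ft_force: [0.4, 0.3, -1.0]
opening: 0.417
```

Emit:
{"api": "arm_command", "payload": {
  "motion": [-1, 0, -1, 0.3, 0, 0, 0, -1, 0, -2, 0.7, 0, 0, 0, -1, 0, -2.5, 0.9, 0, 0, 0]
}}

```text
t: 16.2
eef_pos: [562.2, -31.6, 64.4]
tcp_rot: [1.9, 0.005, -1.626]
ft_force: [4.9, -0.3, 9.1]
opening: 0.42
```

Emit:
{"api": "arm_command", "payload": {
  "motion": [0.4, 0, 0, 0, 0, 0, 0, 0.4, 0, 0, 0, 0, 0, 0, 0.4, 0, 0, 0, 0, 0, 0, 0.4, 0, 0, 0, 0, 0, 0, 0.4, 0, 0, -20, 0, 0, 0, 0.4, 0, 0, -50, 0, 0, 0, 0.4, 0, 10, -100, 0, 0, 0, 0.4, 0, 60, -130, 0, 0, 0, 0.4, 0, 60, -130, 0, 0, 0]
}}

```text
t: 17.1
eef_pos: [667.0, -37.9, 165.5]
tcp_rot: [1.906, 0.004, -1.626]
ft_force: [-0.7, -0.4, 0.6]
opening: 0.7
```

Run:
```python
from h import *
p,d=look("top","10");blobs("top",p,d)
p,d=look("side","10")
# E: centre 569,-242 psi 166
plan(((554,-238,190),166,-17),((554,-238,36),166,-17))
```

```text
[328. 161.] 580 z 53 c [ 581. -144.] [40. 90.] 84.3 white [ 619. -148.   50.] blue [ 579. -145.   50.]
[435. 167.] 226 z 43 c [ 564. -409.] [ 13. 118.] 86.3 white [ 569. -410.   40.] blue None
[368. 166.] 600 z 53 c [ 569. -242.] [41. 92.] 76.3 white [ 531. -234.   50.] blue [ 568. -242.   50.]
[243. 162.] 314 z 103 c [573.  69.] [42. 28.] 81.2 white [568.  67.  99.] blue None
[284. 165.] 226 z 101 c [564. -32.] [40. 18.] 83.9 white [563. -32.  99.] blue None
t 17.2 tcp [665.7 -37.8 162.9] open 0.7 F [ 0.4 -1.   0. ]
[207.  40.  87.] [88. -5. 11.] rows 10.3
[ 208. -105.  137.] [88. -5. 11.] rows 3.1
```

View pics/side_10.png

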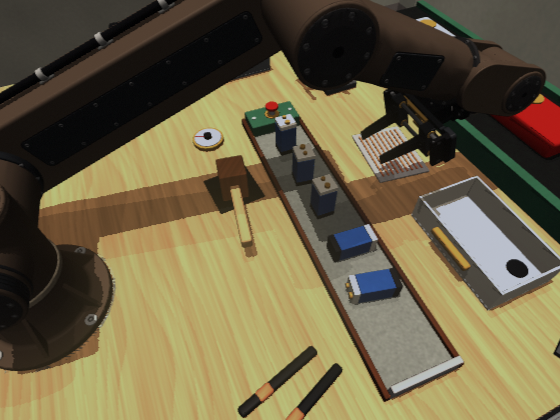

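Run:
```python
from h import *
d=env.read_camera("top")[1]
P,u,v=cloud("top",d)
k=(P[:,0]>690)&(P[:,0]<930)&(P[:,1]>-380)&(P[:,1]<-90)&(P[:,2]>25)
Q=P[k]; print(np.round(Q.min(0)),np.round(Q.max(0)),np.percentile(Q[:,2],[10,50,90,99]))
for x in range(700,920,20):
    m=(abs(Q[:,0]-x)<10); print(x,m.sum(),np.round(np.percentile(Q[m][:,2],98)) if m.any() else '', end=' ; ')
```

```text
[ 711. -366.   25.] [901. -90. 365.] [ 33.97119957  58.32956409 261.79010062 328.47318428]
700 0  ; 720 23 362.0 ; 740 750 228.0 ; 760 429 234.0 ; 780 121 308.0 ; 800 122 326.0 ; 820 114 332.0 ; 840 114 331.0 ; 860 85 324.0 ; 880 144 272.0 ; 900 779 69.0 ;
```

Run:
```python
from h import *
plan(((554,-238,190),166,-15))
```

```text
t 17.25 tcp [665.1 -37.8 161.3] open 0.7 F [ 0.  -0.2 -0.8]
[207.  41.  86.] [86. -5. 11.] rows 10.1
```

Emit:
{"api": "arm_command", "payload": {
  "motion": [0.4, 207, 41, 86, 86, -5, 11, 0.4, 207, 41, 86, 86, -5, 11, 0.4, 207, 41, 86, 86, -5, 11, 0.4, 207, 41, 86, 86, -5, 11, 0.4, 207, 41, 86, 86, -5, 11, 0.4, 207, 41, 86, 86, -5, 11, 0.4, 207, 41, 86, 86, -5, 11, 0.4, 207, 41, 86, 86, -5, 11, 0.4, 207, 41, 86, 86, -5, 11, 0.4, 207, 41, 86, 86, -5, 11, 0.4, 207, 41, 86, 86, -5, 11, 0.4, 207, 41, 86, 86, -5, 11, 0.4, 207, 41, 86, 86, -5, 11, 0.4, 207, 41, 86, 86, -5, 11]
}}

```text
t: 18.65
eef_pos: [560.0, -239.3, 171.0]
tcp_rot: [-2.88, -0.007, -1.816]
ft_force: [0.6, -2.6, -0.1]
opening: 0.701
```

Run:
```python
from h import *
print(env.state()['joints'])
plan(((554,-238,90),166,-15),((554,-238,60),166,-15),((554,-238,36),166,-15))
```

```text
[-0.54362908  0.43356159  1.8298864   0.11869015  0.62894072  1.1846858 ]
t 18.65 tcp [ 560.  -239.3  171. ] open 0.7 F [ 0.6 -2.6 -0.1]
[-1. 27. 96.] [ 0. -0.  0.] rows 2.0
[ -1.  35. 125.] [ 0. -0.  0.] rows 0.6
[ -1.  41. 148.] [ 0. -0.  0.] rows 0.5
```

Emit:
{"api": "arm_command", "payload": {
  "motion": [0.4, 0, 14, 48, 0, 0, 0, 0.4, -1, 27, 96, 0, 0, 0, 0.4, -1, 35, 125, 0, 0, 0, 0.4, -1, 41, 148, 0, 0, 0, 0.4, -1, 41, 148, 0, 0, 0, 0.4, -1, 41, 148, 0, 0, 0, -1, -1, 41, 148, 0, 0, 0, -1, -1, 41, 148, 0, 0, 0, -1, -1, 41, 148, 0, 0, 0, -1, -1, 41, 148, 0, 0, 0, -1, -1, 41, 148, 0, 0, 0]
}}

```text
t: 19.75
eef_pos: [558.6, -239.2, 18.6]
tcp_rot: [-2.877, -0.007, -1.817]
ft_force: [-1.1, 0.7, 5.8]
opening: 0.422
```

Run:
```python
from h import *
print(env.state()['joints'])
plan(((558,-250,140),166,-15),((565,-265,130),171,25),((570,-270,130),177,72))
```

```text
[-0.54494553  0.6672626   1.9458813   0.25558947  0.28185529  1.03426896]
t 19.75 tcp [ 558.6 -239.2   18.6] open 0.42 F [-1.1  0.7  5.8]
[ 11. -34. -98.] [-0. -0.  0.] rows 2.1
[ 25. -29. -90.] [-40.   0.  -5.] rows 4.7
[  31.  -28. -101.] [-87.   5. -11.] rows 5.5
```

Run:
```python
from h import *
plan(((558,-250,140),166,-15),((565,-260,130),166,25),((570,-262,130),166,72))
```

```text
t 19.75 tcp [ 558.6 -239.2   18.6] open 0.42 F [-1.1  0.7  5.8]
[ 11. -34. -98.] [-0. -0.  0.] rows 2.1
[ 19. -28. -90.] [-40.  -0.  -0.] rows 4.7
[  20.  -26. -102.] [-87.  -0.  -0.] rows 5.5
```

Emit:
{"api": "arm_command", "payload": {
  "motion": [-1, 5, -17, -49, 0, 0, 0, -1, 11, -34, -98, 0, 0, 0, -1, 11, -34, -98, 0, 0, 0, -1, 19, -28, -90, -40, 0, 0, -1, 19, -28, -90, -40, 0, 0, -1, 19, -28, -90, -40, 0, 0, -1, 19, -28, -90, -40, 0, 0, -1, 19, -28, -90, -40, 0, 0, -1, 20, -26, -102, -87, 0, 0, -1, 20, -26, -102, -87, 0, 0, -1, 20, -26, -102, -87, 0, 0, -1, 20, -26, -102, -87, 0, 0, -1, 20, -26, -102, -87, 0, 0, -1, 20, -26, -102, -87, 0, 0, -1, 20, -26, -102, -87, 0, 0, -1, 20, -26, -102, -87, 0, 0]
}}

```text
t: 21.35
eef_pos: [552.1, -257.4, 122.3]
tcp_rot: [1.888, -0.006, -1.817]
ft_force: [0.3, 0.1, -1.1]
opening: 0.421
```

Run:
```python
from h import *
print(env.state()['joints'])
plan(((570,-262,90),166,72),((570,-262,72),166,72))
p,d=look("side","11"); cv2.imwrite("pics/z11.png",cv2.resize(p[100:400,220:560,::-1],None,fx=2,fy=2))
```

```text
[-0.45553945  1.12121893  0.97832156 -0.2636513   2.27113038  1.33840763]
t 21.35 tcp [ 552.1 -257.4  122.3] open 0.42 F [ 0.3  0.1 -1.1]
[ -0. -36.  12.] [-0. -0. -0.] rows 0.8
[ -0. -53.  17.] [-0. -0. -0.] rows 0.4
```

View pics/z11.png

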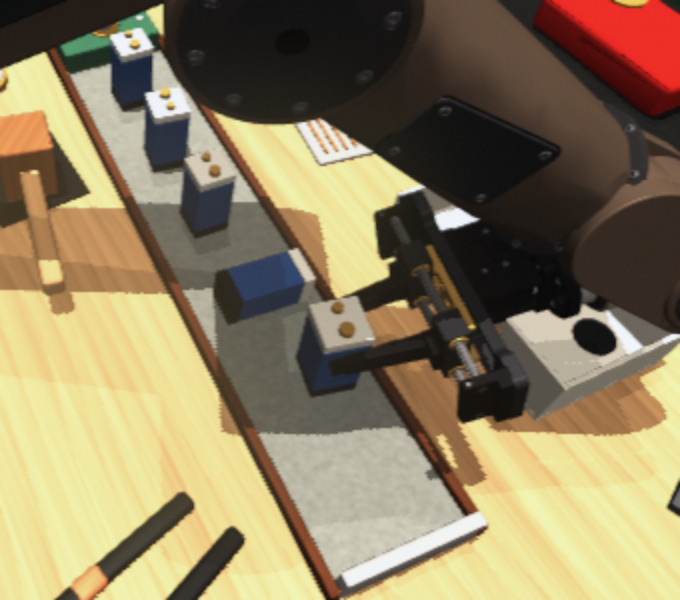

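Emit:
{"api": "arm_command", "payload": {
  "motion": [-1, 0, -20, 7, 0, 0, 0, -1, 0, -36, 12, 0, 0, 0, -1, 0, -47, 15, 0, 0, 0, -1, 0, -53, 17, 0, 0, 0, -1, 0, -55, 18, 0, 0, 0, -1, 0, -55, 18, 0, 0, 0]
}}

```text
t: 22.0
eef_pos: [552.2, -257.6, 66.2]
tcp_rot: [1.886, -0.007, -1.818]
ft_force: [-0.8, 0.5, 4.6]
opening: 0.421
```

Emit:
{"api": "arm_command", "payload": {
  "motion": [-1, 0, -1, 0.3, -3, 0, 0, -1, 0, -1, 0.3, -5, 0, 0, 0.4, 0, -1, 0.3, -5, 0, 0, 0.4, 0, -1, 0.3, -5, 0, 0, 0.4, 0, -1, 0.3, -5, 0, 0, 0.4, 0, -1, 0.3, -5, 0, 0, 0.4, 0, 1, -20, -5, 0, 0, 0.4, 0, 4, -50, -5, 0, 0, 0.4, 0, 10, -100, -5, 0, 0, 0.4, 0, 60, -130, -5, 0, 0, 0.4, 0, 60, -130, -5, 0, 0]
}}

```text
t: 23.1
eef_pos: [655.3, -282.7, 166.3]
tcp_rot: [1.805, -0.008, -1.818]
ft_force: [0.3, 0.1, 0.2]
opening: 0.699
```

Run:
```python
from h import *
print(env.state()['joints'])
p,d=look("top","12");blobs("top",p,d)
p,d=look("side","12")
plan(((610,-150,230),166,0))
```

```text
[-0.43109094  1.34561832  0.36099419 -0.46420432  2.7282024   1.10553515]
[172. 155.] 144 z 43 c [596. 250.] [ 11. 128.] 89.5 white None blue None
[435. 168.] 228 z 43 c [ 564. -409.] [ 13. 118.] 86.4 white [ 567. -410.   40.] blue None
[199. 157.] 429 z 102 c [587. 177.] [41. 41.] 85.7 white [586. 178.  99.] blue None
[239. 158.] 206 z 103 c [581.  74.] [28. 40.] 78.9 white [583.  76. 100.] blue None
[327. 169.] 340 z 52 c [ 564. -142.] [40. 57.] 84.2 white None blue [ 552. -127.   48.]
t 23.2 tcp [ 654.8 -282.8  165.2] open 0.7 F [-0.1  0.  -0.7]
[-118.   63.   63.] [77. -0. -0.] rows 8.9
```

View pics/side_12.png

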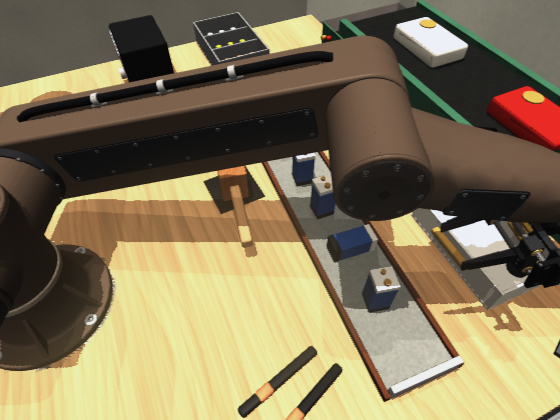

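E stands. D is the last one. I'll pick it in the current wrist family, with tool x flipped, then make the half turn while holding it.

```bash
cat >> h.py <<'E'
_Rt=Rt
def Rt(psi,tilt):
    if psi>500: return _Rt(psi-1000,tilt)*Ro.from_euler('z',180,degrees=True)   # psi+1000 = flipped tool x
    return _Rt(psi,tilt)
E
python3 - <<'E'
from h import *
plan(((595,-146,210),174,0),((595,-146,210),994,-22),((595,-146,37),994,-22))
E
```

```text
t 23.2 tcp [ 654.8 -282.8  165.2] open 0.7 F [-0.1  0.  -0.7]
[-118.   47.   83.] [76.  5. -7.] rows 9.0
[-117.   50.   89.] [55.  6. -6.] rows 2.6
[-118. -118.  129.] [55.  6. -6.] rows 3.5
```

Emit:
{"api": "arm_command", "payload": {
  "motion": [0.4, -117, 50, 89, 55, 6, -6, 0.4, -117, 50, 89, 55, 6, -6, 0.4, -117, 50, 89, 55, 6, -6, 0.4, -117, 50, 89, 55, 6, -6, 0.4, -117, 50, 89, 55, 6, -6, 0.4, -117, 50, 89, 55, 6, -6, 0.4, -117, 50, 89, 55, 6, -6, 0.4, -117, 50, 89, 55, 6, -6, 0.4, -117, 50, 89, 55, 6, -6, 0.4, -117, 50, 89, 55, 6, -6, 0.4, -117, 50, 89, 55, 6, -6]
}}

```text
t: 24.3
eef_pos: [587.6, -145.3, 189.0]
tcp_rot: [2.757, 0.005, -1.676]
ft_force: [-1.3, -0.1, 0.1]
opening: 0.701
```

Run:
```python
from h import *
print(env.state()['joints'],env.state()['tcp_rot'])
plan(((595,-146,110),994,-22),((595,-146,60),994,-22),((595,-146,37),994,-22))
```

```text
[-0.3176802   0.65055261  1.38464134 -0.07534592  1.48414909  1.37828586] [ 2.75707411  0.00454882 -1.67597347]
t 24.3 tcp [ 587.6 -145.3  189. ] open 0.7 F [-1.3 -0.1  0.1]
[  0. -37.  89.] [0. 0. 0.] rows 1.9
[  1. -55. 136.] [0. 0. 0.] rows 1.0
[  1. -64. 157.] [0. 0. 0.] rows 0.5
```

Emit:
{"api": "arm_command", "payload": {
  "motion": [0.4, 0, -18, 44, 0, 0, 0, 0.4, 0, -37, 89, 0, 0, 0, 0.4, 1, -55, 136, 0, 0, 0, 0.4, 1, -64, 157, 0, 0, 0, 0.4, 1, -64, 157, 0, 0, 0, 0.4, 1, -64, 157, 0, 0, 0, -1, 1, -64, 157, 0, 0, 0, -1, 1, -64, 157, 0, 0, 0, -1, 1, -64, 157, 0, 0, 0, -1, 1, -64, 157, 0, 0, 0, -1, 1, -64, 157, 0, 0, 0]
}}

```text
t: 25.4
eef_pos: [588.8, -145.6, 21.7]
tcp_rot: [2.762, 0.004, -1.675]
ft_force: [0.7, 0.8, 4.3]
opening: 0.416
```

Run:
```python
from h import *
print(env.state()['joints'],env.state()['tcp_rot'])
plan(((595,-146,220),994,-22),((600,-146,230),994,0),((600,-146,230),1054,0),((600,-146,230),1114,0),((600,-146,230),1174,0))
```

```text
[-0.31757721  0.83803384  1.49535959 -0.0811091   1.18211318  1.40193819] [ 2.76171982  0.00378812 -1.67529004]
t 25.4 tcp [ 588.8 -145.6   21.7] open 0.42 F [0.7 0.8 4.3]
[  -1.   68. -167.] [-0.  0.  0.] rows 3.6
[  -2.   60. -180.] [22.  0.  0.] rows 2.6
[  -2.   60. -180.] [ 20.  12. -59.] rows 7.0
[  -2.   60. -180.] [  13.   23. -118.] rows 7.0
[  -2.   60. -180.] [  -0.   34. -177.] rows 7.0
```

Emit:
{"api": "arm_command", "payload": {
  "motion": [-1, 0, 17, -42, 0, 0, 0, -1, 0, 34, -84, 0, 0, 0, -1, -1, 51, -126, 0, 0, 0, -1, -1, 68, -167, 0, 0, 0, -1, -2, 60, -180, 22, 0, 0, -1, -2, 60, -180, 22, 0, 0, -1, -2, 60, -180, 22, 0, 0, -1, -2, 60, -180, 22, 0, 0, -1, -2, 60, -180, 22, 0, 0]
}}

```text
t: 26.3
eef_pos: [599.7, -145.7, 210.7]
tcp_rot: [-3.14, 0.004, -1.675]
ft_force: [-0.3, 0.5, -1.5]
opening: 0.417
```

Emit:
{"api": "arm_command", "payload": {
  "motion": [-1, 0, 0, 0, 0, 0, -60, -1, 0, 0, 0, 0, 0, -60, -1, 0, 0, 0, 0, 0, -60, -1, 0, 0, 0, 0, 0, -60, -1, 0, 0, 0, 0, 0, -60, -1, 0, 0, 0, 0, 0, -60, -1, 0, 0, 0, 0, 0, -120, -1, 0, 0, 0, 0, 0, -120, -1, 0, 0, 0, 0, 0, -120, -1, 0, 0, 0, 0, 0, -120, -1, 0, 0, 0, 0, 0, -120, -1, 0, 0, 0, 0, 0, -120, -1, 0, 0, 0, 0, 0, -120, -1, 0, 0, 0, 0, 0, -177, -1, 0, 0, 0, 0, 0, -177, -1, 0, 0, 0, 0, 0, -177, -1, 0, 0, 0, 0, 0, -177, -1, 0, 0, 0, 0, 0, -177, -1, 0, 0, 0, 0, 0, -177, -1, 0, 0, 0, 0, 0, -177]
}}

```text
t: 28.3
eef_pos: [600.4, -145.6, 209.6]
tcp_rot: [-3.141, -0.004, 1.331]
ft_force: [0.4, -0.0, -1.7]
opening: 0.418
```

Run:
```python
from h import *
print(env.state()['joints'],env.state()['tcp_rot'])
plan(((590,-148,160),1172,30),((580,-148,140),1172,67))
```

```text
[-0.34665225  0.48561788  1.58332906  0.00459511  1.0734639  -1.68007613] [-3.14121519 -0.00410229  1.33122921]
t 28.3 tcp [ 600.4 -145.6  209.6] open 0.42 F [ 0.4 -0.  -1.7]
[ -6. -19.  66.] [30. -2. -6.] rows 3.6
[ -9. -37.  77.] [67. -4. -5.] rows 4.3
```

Emit:
{"api": "arm_command", "payload": {
  "motion": [-1, -6, -19, 40, 30, -2, -6, -1, -6, -19, 40, 30, -2, -6, -1, -6, -19, 40, 30, -2, -6, -1, -6, -19, 40, 30, -2, -6, -1, -6, -19, 66, 30, -2, -6, -1, -9, -37, 77, 67, -4, -5, -1, -9, -37, 77, 67, -4, -5, -1, -9, -37, 77, 67, -4, -5, -1, -9, -37, 77, 67, -4, -5, -1, -9, -37, 77, 67, -4, -5, -1, -9, -37, 77, 67, -4, -5, -1, -9, -37, 77, 67, -4, -5]
}}

```text
t: 29.5
eef_pos: [562.5, -145.0, 132.5]
tcp_rot: [-1.974, 0.006, 1.43]
ft_force: [0.4, 0.6, -0.8]
opening: 0.42
```

Run:
```python
from h import *
print(env.state()['joints'],env.state()['tcp_rot'])
plan(((580,-148,90),1172,67),((580,-148,72),1172,67),((580,-148,70),1172,67))
p,d=look("side","13"); cv2.imwrite("pics/z13.png",cv2.resize(p[100:400,220:560,::-1],None,fx=2,fy=2))
```

```text
[-0.29749598  1.03364909  1.1062221  -0.17605586  2.15748037 -1.72565231] [-1.97402102  0.0057476   1.4300978 ]
t 29.5 tcp [ 562.5 -145.   132.5] open 0.42 F [ 0.4  0.6 -0.8]
[-0. 46. 19.] [ 0.  0. -0.] rows 1.0
[-0. 63. 26.] [ 0.  0. -0.] rows 0.4
[-0. 64. 27.] [ 0.  0. -0.] rows 0.0
```

View pics/z13.png

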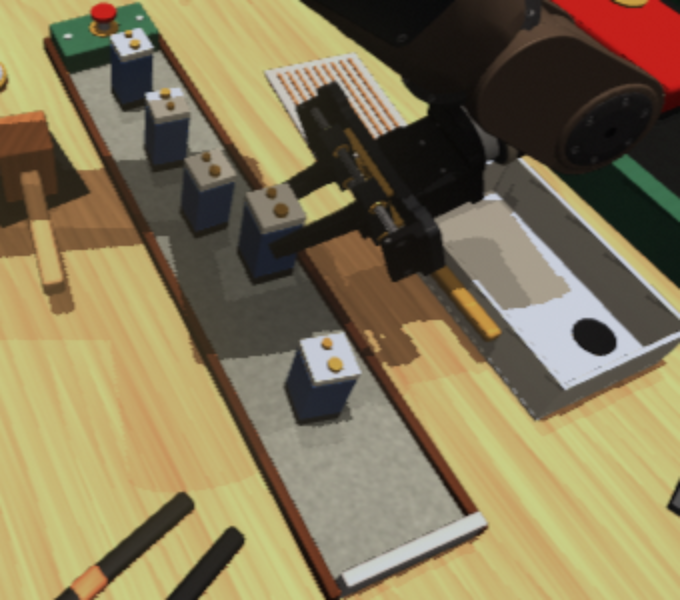

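Emit:
{"api": "arm_command", "payload": {
  "motion": [-1, 0, 23, 10, 0, 0, 0, -1, 0, 46, 19, 0, 0, 0, -1, 0, 58, 24, 0, 0, 0, -1, 0, 63, 26, 0, 0, 0, -1, 0, 64, 27, 0, 0, 0, -1, 0, 64, 27, 0, 0, 0]
}}

```text
t: 30.15
eef_pos: [562.5, -145.5, 64.7]
tcp_rot: [-1.975, 0.006, 1.43]
ft_force: [-0.1, 0.4, -1.1]
opening: 0.418
```

Emit:
{"api": "arm_command", "payload": {
  "motion": [-1, 0, 1, 0.4, 0, 0, 0, -1, 0, 2, 0.8, 0, 0, 0, -1, 0, 3, 1.2, 0, 0, 0]
}}

```text
t: 30.45
eef_pos: [562.8, -145.6, 63.2]
tcp_rot: [-1.974, 0.006, 1.43]
ft_force: [4.9, -1.3, 16.6]
opening: 0.417
```

Emit:
{"api": "arm_command", "payload": {
  "motion": [-1, 0, -0.8, -0.3, 0, 0, 0, 0.4, 0, -0.8, -0.3, 0, 0, 0, 0.4, 0, -0.8, -0.3, 0, 0, 0, 0.4, 0, -0.8, -0.3, 0, 0, 0, 0.4, 0, -0.8, -0.3, 0, 0, 0, 0.4, 0, -1, -20, 0, 0, 0, 0.4, 0, -2, -50, 0, 0, 0, 0.4, 0, -10, -100, 0, 0, 0, 0.4, 0, -60, -130, 0, 0, 0, 0.4, 0, -60, -130, 0, 0, 0]
}}

```text
t: 31.45
eef_pos: [659.1, -158.5, 170.9]
tcp_rot: [-1.98, 0.007, 1.43]
ft_force: [-0.5, -0.2, 0.2]
opening: 0.701
```

Run:
```python
from h import *
p,d=look("side","14"); cv2.imwrite("pics/z14.png",cv2.resize(p[60:400,190:560,::-1],None,fx=1.7,fy=1.7))
plan(((600,-100,260),1172,0))
```

```text
t 31.5 tcp [ 658.6 -158.5  170.4] open 0.71 F [0.5 0.1 0. ]
[ 49. -91.  33.] [-67.   0.  -0.] rows 7.8
```

View pics/z14.png

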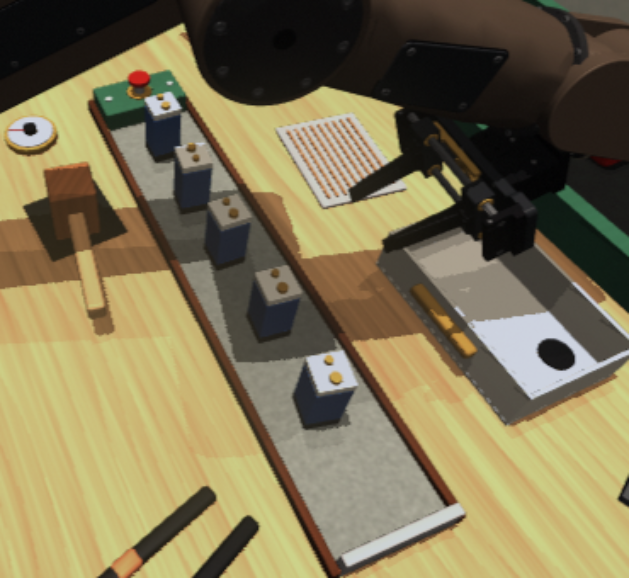

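All five batteries stand. Now I'll move the arm aside at height and re-measure the mallet.

Emit:
{"api": "arm_command", "payload": {
  "motion": [0.4, 49, -120, 0, -67, 0, 0, 0.4, 49, -120, 0, -67, 0, 0, 0.4, 49, -120, 0, -67, 0, 0, 0.4, 49, -120, 0, -67, 0, 0, 0.4, 49, -120, 0, -67, 0, 0, 0.4, 49, -120, 0, -67, 0, 0, 0.4, 49, -120, 0, -67, 0, 0, 0.4, 49, -120, 0, -67, 0, 0, 0.4, 49, -120, 0, -67, 0, 0, 0.4, 49, -120, 0, -67, 0, 0]
}}

```text
t: 32.5
eef_pos: [617.3, -102.6, 276.8]
tcp_rot: [-3.14, 0.005, 1.429]
ft_force: [1.0, 0.3, 0.2]
opening: 0.699
```

Run:
```python
from h import *
print(env.state()['joints'],env.state()['tcp_rot'])
plan(((480,-200,280),1191,0),((480,-200,280),1121,0))
```

```text
[-0.26787192  0.44030277  1.47362209 -0.00577196  1.22853195 -1.69540129] [-3.14005442  0.0052853   1.42947299]
t 32.5 tcp [ 617.3 -102.6  276.8] open 0.7 F [1.  0.3 0.2]
[-116. -122.   17.] [ -0.   0. -19.] rows 3.4
[-116. -122.   17.] [ 0.  0. 51.] rows 8.1
```

Emit:
{"api": "arm_command", "payload": {
  "motion": [0.4, -116, -122, 17, 0, 0, 93, 0.4, -116, -122, 17, 0, 0, 93, 0.4, -116, -122, 17, 0, 0, 93, 0.4, -116, -122, 17, 0, 0, 93, 0.4, -116, -122, 17, 0, 0, 93, 0.4, -116, -122, 17, 0, 0, 93, 0.4, -116, -122, 17, 0, 0, 93, 0.4, -116, -122, 17, 0, 0, 93, 0.4, -116, -122, 17, 0, 0, 93, 0.4, -116, -122, 17, 0, 0, 93, 0.4, -116, -122, 17, 0, 0, 93, 0.4, -116, -122, 17, 0, 0, 93]
}}

```text
t: 33.7
eef_pos: [481.3, -200.8, 259.4]
tcp_rot: [3.137, 0.002, -0.195]
ft_force: [-0.0, -0.1, 0.1]
opening: 0.698
```

```bash
cat >> h.py <<'E'
def mallet(tag):
    p,d=look("top",tag); P,u,v=cloud("top",d)
    k=(P[:,0]>330)&(P[:,0]<500)&(P[:,1]>-160)&(P[:,1]<220)
    hd=k&(P[:,2]>72)&(P[:,2]<100); hn=k&(P[:,2]>46)&(P[:,2]<64)
    if hd.sum()>30:
        H=cv2.minAreaRect(P[hd][:,:2].astype(np.float32)); print('head',np.round(H[0],1),np.round(H[1]),round(H[2],1),'z',np.median(P[hd][:,2]))
    if hn.sum()>30:
        Q=P[hn][:,:2].astype(np.float32); D=cv2.minAreaRect(Q); vx,vy,x0,y0=cv2.fitLine(Q,cv2.DIST_HUBER,0,.01,.01).ravel()
        print('handle',np.round(D[0],1),np.round(D[1]),round(D[2],1),'line',np.degrees(np.arctan2(vy,vx)),x0,y0)
    return p,d
E
python3 - <<'E'
from h import *
print(env.state()['joints'],env.state()['tcp_rot'])
p,d=mallet("15"); blobs("top",p,d)
E
```

```text
[-0.51944794  0.29735999  1.74912689 -0.00528178  1.09554255 -0.32188184] [ 3.13727839e+00  1.90511448e-03 -1.95152426e-01]
head [423.9 108. ] [61. 60.] 79.3 z 82.99821996415926
handle [417.   53.3] [169.  56.] 88.9 line 82.773094 406.6416 26.702518
[173. 155.] 142 z 42 c [596. 250.] [ 11. 128.] 89.5 white None blue None
[199. 157.] 426 z 102 c [588. 177.] [41. 42.] 84.2 white [587. 178.  99.] blue None
[243. 160.] 406 z 103 c [579.  69.] [40. 41.] 80.4 white [578.  69. 100.] blue None
[284. 161.] 378 z 103 c [576. -33.] [39. 41.] 89.4 white [575. -33. 100.] blue None
[327. 160.] 188 z 103 c [ 576. -137.] [24. 46.] 63.1 white [ 576. -138.  100.] blue None
[435. 174.] 168 z 43 c [ 553. -409.] [13. 95.] 86.3 white [ 548. -409.   40.] blue None
```

View pics/top_15.png

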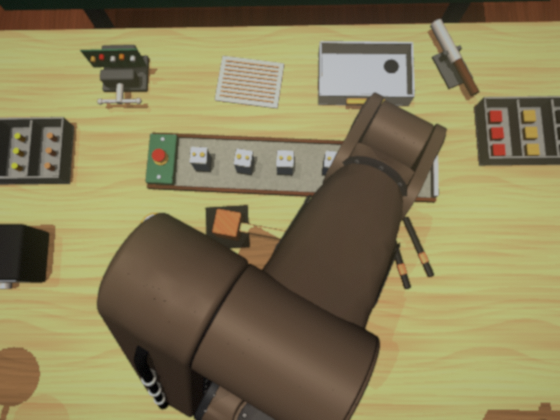

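Run:
```python
from h import *
plan(((413,49,150),-101,0),((413,49,44),-101,0))
```

```text
t 33.75 tcp [ 481.2 -200.7  259.5] open 0.7 F [-0.5 -0.9  0.2]
[-114. -233.  128.] [0. 0. 0.] rows 5.8
[-114. -233.  234.] [0. 0. 0.] rows 2.1
```

Emit:
{"api": "arm_command", "payload": {
  "motion": [0.4, -114, -233, 128, 0, 0, 0, 0.4, -114, -233, 128, 0, 0, 0, 0.4, -114, -233, 128, 0, 0, 0, 0.4, -114, -233, 128, 0, 0, 0, 0.4, -114, -233, 128, 0, 0, 0, 0.4, -114, -233, 128, 0, 0, 0, 0.4, -114, -233, 128, 0, 0, 0, 0.4, -114, -233, 128, 0, 0, 0, 0.4, -114, -233, 128, 0, 0, 0]
}}

```text
t: 34.65
eef_pos: [414.7, 48.7, 131.2]
tcp_rot: [3.136, -0.002, -0.192]
ft_force: [0.3, 0.3, 0.2]
opening: 0.7
```

Run:
```python
from h import *
print(env.state()['joints'],env.state()['tcp_rot'])
plan(((413,49,44),-101,0))
p,d=look("side","16"); cv2.imwrite("pics/z16.png",cv2.resize(p[120:280,150:330,::-1],None,fx=4,fy=3.5))
```

```text
[-0.0378186   0.33050219  2.14025628 -0.00915047  0.66952886  0.16153898] [ 3.13618512e+00 -2.18305773e-03 -1.92180351e-01]
t 34.65 tcp [414.7  48.7 131.2] open 0.7 F [0.3 0.3 0.2]
[ -2.  -1. 106.] [ 0. -0. -0.] rows 2.1
```

View pics/z16.png

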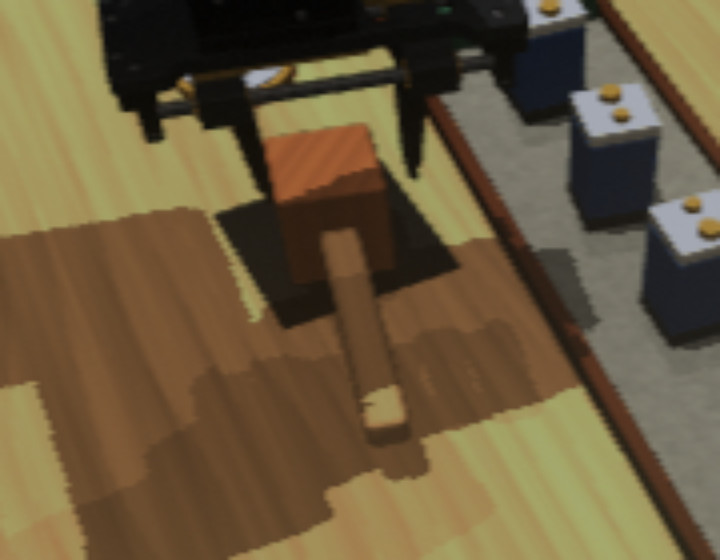

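Emit:
{"api": "arm_command", "payload": {
  "motion": [0.4, -1, -1, 40, 0, 0, 0, 0.4, -2, -1, 80, 0, 0, 0, 0.4, -2, -1, 106, 0, 0, 0, 0.4, -2, -1, 106, 0, 0, 0, 0.4, -2, -1, 106, 0, 0, 0, -1, -2, -1, 106, 0, 0, 0, -1, -2, -1, 106, 0, 0, 0, -1, -2, -1, 106, 0, 0, 0, -1, -2, -1, 106, 0, 0, 0, -1, -2, -1, 106, 0, 0, 0, -1, -2, -1, 106, 0, 0, 0, -1, -2, -1, 106, 0, 0, 0]
}}

```text
t: 35.9
eef_pos: [412.0, 50.1, 24.9]
tcp_rot: [3.136, -0.002, -0.193]
ft_force: [0.0, 0.2, 2.7]
opening: 0.226
```

Run:
```python
from h import *
print(env.state()['joints'],env.state()['tcp_rot'])
# pin 597,281; handle dir 180 -> psi=-180 ; L=60
plan(((413,49,90),-101,0),((430,100,190),-140,0),((537,281,190),-180,0),((537,281,125),-180,0))
```

```text
[-0.03462159  0.55001076  2.23494039 -0.01611734  0.35589732  0.17362652] [ 3.13617165e+00 -1.66319304e-03 -1.93138317e-01]
t 35.9 tcp [412.   50.1  24.9] open 0.23 F [0.  0.2 2.7]
[  1.   1. -46.] [ 0. -0. -0.] rows 0.9
[   8.  -52. -146.] [ 0. -0. 39.] rows 4.5
[  79. -250. -147.] [ 0. -0. 79.] rows 4.7
[  78. -250.  -82.] [ 0. -0. 79.] rows 1.3
```

Emit:
{"api": "arm_command", "payload": {
  "motion": [-1, 0, 0, -20, 0, 0, 0, -1, 1, 1, -46, 0, 0, 0, -1, 1, 1, -90, 0, 0, 0, -1, 1, 1, -130, 0, 0, 0, -1, 1, 1, -146, 0, 0, 0, -1, 1, 1, -146, 0, 0, 0]
}}

```text
t: 36.5
eef_pos: [413.3, 49.8, 172.5]
tcp_rot: [3.137, -0.006, -0.193]
ft_force: [-0.5, -0.4, -4.5]
opening: 0.227
```

Run:
```python
from h import *
plan(((430,100,190),-140,0),((537,281,190),-180,0),((537,281,125),-180,0))
p,d=look("side","17"); cv2.imwrite("pics/z17.png",cv2.resize(p[60:300,150:430,::-1],None,fx=2.5,fy=2.5))
```

```text
t 36.5 tcp [413.3  49.8 172.5] open 0.23 F [-0.5 -0.4 -4.5]
[  7. -52.   1.] [ 0. -0. 39.] rows 4.5
[  77. -251.    1.] [ 0. -0. 79.] rows 4.7
[  77. -251.   66.] [ 0. -0. 79.] rows 1.3
```

View pics/z17.png

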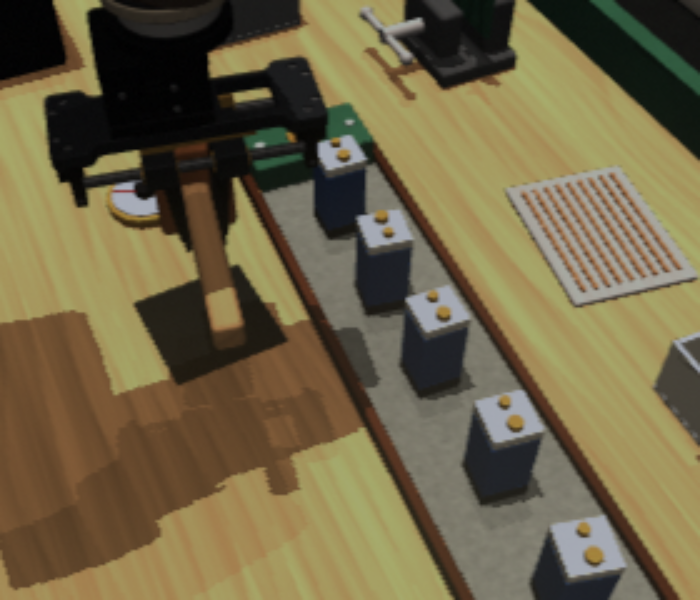

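Emit:
{"api": "arm_command", "payload": {
  "motion": [-1, 4, -26, 1, 0, 0, 10, -1, 4, -40, 1, 0, 0, 18, -1, 7, -52, 1, 0, 0, 26, -1, 15, -75, 1, 0, 0, 34, -1, 25, -100, 1, 0, 0, 42, -1, 35, -130, 1, 0, 0, 50, -1, 48, -165, 1, 0, 0, 58, -1, 60, -200, 1, 0, 0, 66, -1, 70, -230, 1, 0, 0, 73, -1, 77, -251, 1, 0, 0, 79, -1, 77, -251, 1, 0, 0, 79, -1, 77, -251, 1, 0, 0, 79]
}}

```text
t: 37.75
eef_pos: [535.5, 281.0, 166.0]
tcp_rot: [3.138, -0.007, -1.57]
ft_force: [0.6, 0.2, -4.0]
opening: 0.232
```

Run:
```python
from h import *
print(env.state()['joints'],env.state()['tcp_rot'])
p,d=look("top","18"); cv2.imwrite("pics/z18t.png",cv2.resize(p[100:270,110:310,::-1],None,fx=3,fy=3))
P,u,v=cloud("top",d)
k=(P[:,0]>540)&(P[:,0]<660)&(P[:,1]>200)&(P[:,1]<350)&(P[:,2]>190)&(P[:,2]<300)
Q=P[k]; print(k.sum(), np.percentile(Q[:,2],[5,50,95]) if k.any() else '')
col=p[v,u].astype(int); o=k&(col[:,0]>col[:,2]+40); 
if o.sum()>20: print('head',cv2.minAreaRect(P[o][:,:2].astype(np.float32)),np.median(P[o],0))
p,d=look("side","18"); cv2.imwrite("pics/z18.png",cv2.resize(p[40:220,170:390,::-1],None,fx=3,fy=3))
plan(((537,281,125),-180,0))
```

```text
[ 0.37660445  0.51580314  1.6602     -0.00670478  0.97132092  1.95041543] [ 3.13830279 -0.00724909 -1.57000028]
417 [196.71713178 248.54115011 288.25031765]
head ((605.83349609375, 255.33453369140625), (43.75140380859375, 17.963003158569336), 13.062647819519043) [608.91119077 256.69116565 223.42088148]
t 37.85 tcp [535.8 280.5 167.3] open 0.23 F [ 0.6 -0.1 -3.9]
[-1. -1. 61.] [ 0. -0. -0.] rows 1.2
```

View pics/z18.png

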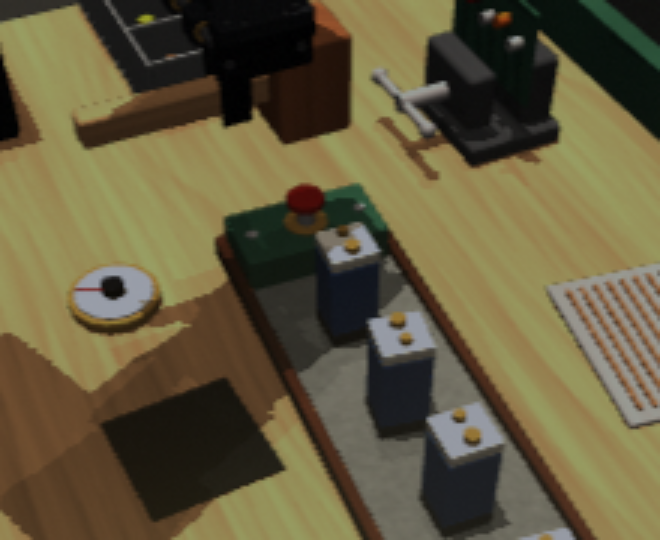

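View pics/z18t.png

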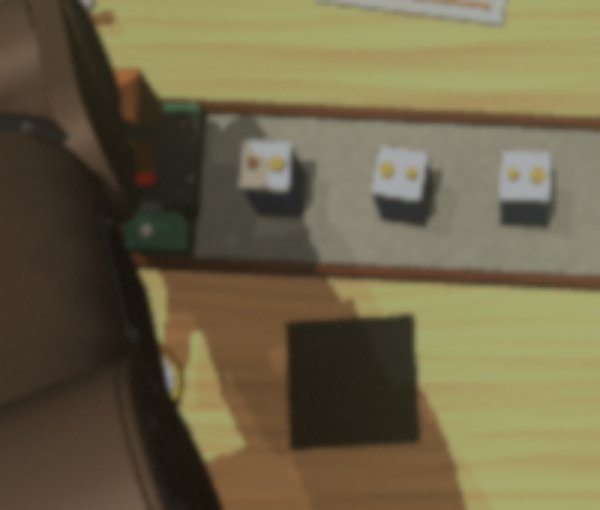

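Emit:
{"api": "arm_command", "payload": {
  "motion": [-1, -1, -1, 40, 0, 0, 0, -1, -1, -1, 66, 0, 0, 0, -1, -1, -1, 72, 0, 0, 0, -1, -1, -1, 72, 0, 0, 0]
}}

```text
t: 38.25
eef_pos: [537.3, 281.3, 96.2]
tcp_rot: [3.141, -0.006, -1.572]
ft_force: [-0.3, -0.1, -4.4]
opening: 0.229
```

Emit:
{"api": "arm_command", "payload": {
  "motion": [-1, 0, 0, 5, 0, 0, 0, -1, 0, 0, 10, 0, 0, 0, -1, 0, 0, 14, 0, 0, 0, -1, 0, 0, 14, 0, 0, 0]
}}

```text
t: 38.65
eef_pos: [538.2, 282.0, 83.2]
tcp_rot: [-3.139, -0.005, -1.572]
ft_force: [1.4, -0.1, 0.5]
opening: 0.231
```

Run:
```python
from h import *
plan()
p,d=look("side","19"); cv2.imwrite("pics/z19.png",cv2.resize(p[40:220,170:390,::-1],None,fx=3,fy=3))
```

```text
t 38.65 tcp [538.2 282.   83.2] open 0.23 F [ 1.4 -0.1  0.5]
```

View pics/z19.png

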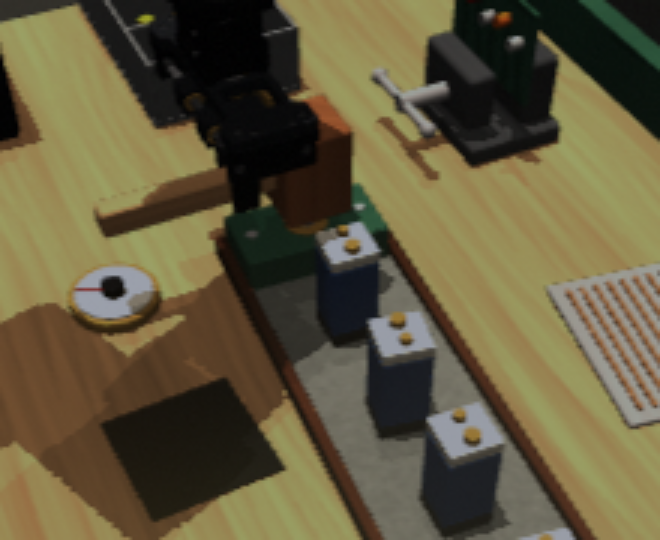

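Emit:
{"api": "arm_command", "payload": {
  "motion": [-1, 0, 0, 4, 0, 0, 0, -1, 0, 0, 8, 0, 0, 0, -1, 0, 0, 12, 0, 0, 0, -1, 0, 0, 15, 0, 0, 0, -1, 0, 0, 15, 0, 0, 0]
}}

```text
t: 39.2
eef_pos: [537.6, 282.0, 67.8]
tcp_rot: [-3.14, -0.005, -1.572]
ft_force: [-2.3, 0.4, 4.3]
opening: 0.229
```

Run:
```python
from h import *
plan()
p,d=look("side","20"); cv2.imwrite("pics/z20.png",cv2.resize(p[40:220,170:390,::-1],None,fx=3,fy=3))
```

```text
t 39.2 tcp [537.6 282.   67.8] open 0.23 F [-2.3  0.4  4.3]
```

View pics/z20.png

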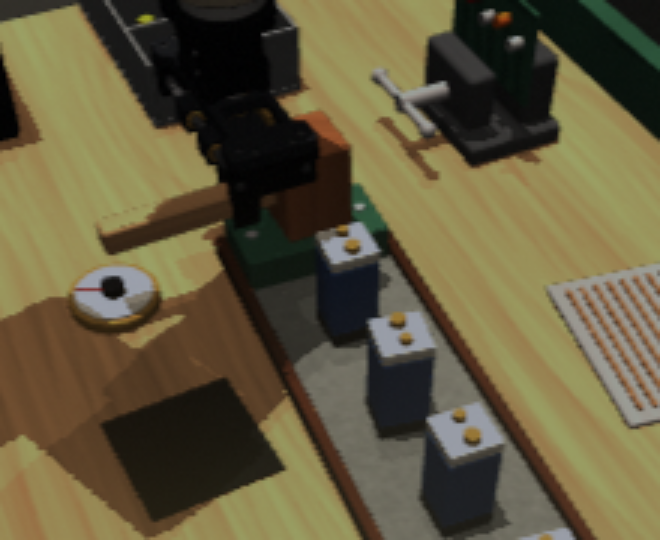

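Emit:
{"api": "arm_command", "payload": {
  "motion": [-1, 0, 0, 3, 0, 0, 0, -1, 0, 0, 6, 0, 0, 0, -1, 0, 0, 6, 0, 0, 0, -1, 0, 0, 6, 0, 0, 0]
}}

```text
t: 39.65
eef_pos: [536.4, 281.9, 62.1]
tcp_rot: [3.14, -0.006, -1.572]
ft_force: [-9.7, 1.3, 11.9]
opening: 0.229
```

Emit:
{"api": "arm_command", "payload": {
  "motion": [-1, 0, 0, 3, 0, 0, 0, -1, 0, 0, 4, 0, 0, 0, -1, 0, 0, 4, 0, 0, 0]
}}

```text
t: 39.95
eef_pos: [536.1, 281.9, 58.2]
tcp_rot: [3.14, -0.006, -1.572]
ft_force: [-10.6, 0.9, 14.0]
opening: 0.23
```

Emit:
{"api": "arm_command", "payload": {
  "motion": [-1, 0, 0, -20, 0, 0, 0, -1, 0, 0, -60, 0, 0, 0, -1, 0, 0, -100, 0, 0, 0, -1, 0, 0, -125, 0, 0, 0, -1, 0, 0, -125, 0, 0, 0]
}}

```text
t: 40.45
eef_pos: [538.5, 282.9, 185.4]
tcp_rot: [-3.136, -0.004, -1.572]
ft_force: [-0.0, 0.3, -4.8]
opening: 0.23
```

Run:
```python
from h import *
plan()
p,d=look("side","21"); cv2.imwrite("pics/z21.png",cv2.resize(p[20:220,150:390,::-1],None,fx=2.9,fy=2.9))
P,u,v=cloud("side",d); c=p[v,u].astype(int)
k=(c[:,0]>100)&(c[:,1]<50)&(P[:,1]>240)&(P[:,1]<320)&(P[:,0]>550)&(P[:,0]<650)&(P[:,2]<90)
print('pin red',k.sum(),np.percentile(P[k],[5,50,95],axis=0) if k.any() else '')
p,d=look("top","21"); P,u,v=cloud("top",d); c=p[v,u].astype(int)
k=(P[:,0]>340)&(P[:,0]<500)&(P[:,1]>30)&(P[:,1]<190)&(c.max(1)<40)&(P[:,2]<15);print('pad',cv2.minAreaRect(P[k][:,:2].astype(np.float32)),np.median(P[k],0))
```

```text
t 40.45 tcp [538.5 282.9 185.4] open 0.23 F [-0.   0.3 -4.8]
pin red 0 
pad ((422.6071472167969, 124.75220489501953), (101.2521743774414, 81.4820327758789), 4.3880295753479) [415.37888939 133.10604412   3.20806432]
```

View pics/z21.png

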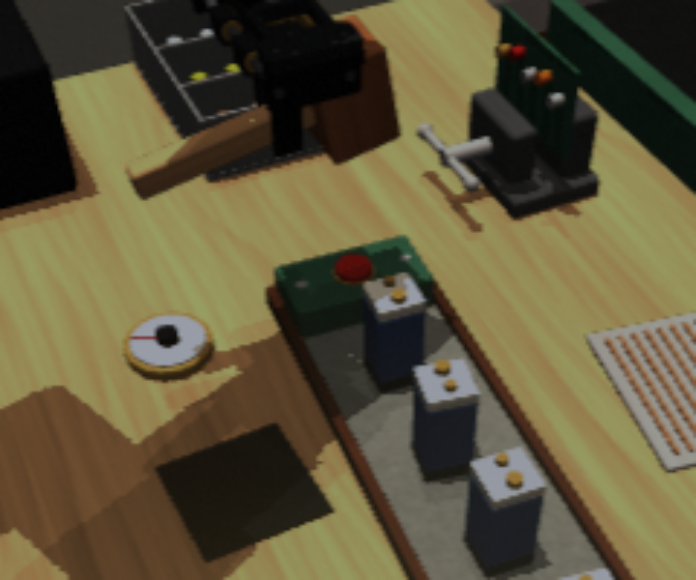

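Run:
```python
from h import *
p,d=env.read_camera("side"); P,u,v=cloud("side",d); c=p[v,u].astype(int)
k=(P[:,0]>340)&(P[:,0]<500)&(P[:,1]>30)&(P[:,1]<190)&(c.max(1)<42)&(P[:,2]<15);R=cv2.minAreaRect(P[k][:,:2].astype(np.float32));print('pad',R,np.median(P[k],0),k.sum())
print('pad med rng',np.percentile(P[k],[2,98],axis=0))
for (a,b) in [(271,112),(271,110),(272,113)]:
    i=(u==a)&(v==b); print('pin',P[i],c[i])
# mallet handle line in vertical plane: points near y 270-295, z>150, x 400..530
k=(P[:,0]>420)&(P[:,0]<520)&(P[:,1]>262)&(P[:,1]<300)&(P[:,2]>150)&(P[:,2]<240)&(c[:,0]>c[:,2]+15)
Q=P[k]; print(k.sum(),np.degrees(np.arctan(np.polyfit(Q[:,0],Q[:,2],1)[0])), np.median(Q,0))
k=(P[:,0]>560)&(P[:,0]<660)&(P[:,1]>240)&(P[:,1]<258)&(P[:,2]>140)&(P[:,2]<300)&(c[:,0]>c[:,2]+15)
R=cv2.minAreaRect(P[k][:,[0,2]].astype(np.float32)); print('head side face xz',k.sum(),R)
plan(((430,100,200),-140,0),((411,49,200),-101,10),((411,49,60),-101,10))
```

```text
pad ((423.3475036621094, 115.19207000732422), (109.95254516601562, 111.0075454711914), 3.026618719100952) [421.32556655 111.66050983   4.06895544] 1647
pad med rng [[370.64624137  62.11259939   1.46736948]
 [474.41689353 166.79700662   6.39751036]]
pin [[592.68408761 279.15946975  49.65229023]] [[79 14 11]]
pin [[596.53362166 287.9264854   48.58782141]] [[85 13 10]]
pin [[594.18054976 276.2428619   48.0269101 ]] [[71 13  9]]
632 9.665708838324107 [469.5558943  273.27390929 198.13663716]
head side face xz 627 ((589.3128051757812, 214.11386108398438), (58.997013092041016, 80.78469848632812), 8.786332130432129)
t 40.6 tcp [536.7 282.  180.7] open 0.23 F [ 0.7  0.1 -4.3]
[182. 106.   1.] [  0.  -0. -40.] rows 4.7
[236. 126.   1.] [ -8.   7. -79.] rows 4.7
[236. 126. 141.] [ -8.   7. -79.] rows 2.8
```

The pin head reads 48–49 mm, so it is fully down. The mallet has pitched about 9.5° in the grip, so I'll compensate with tool tilt when returning it.

Emit:
{"api": "arm_command", "payload": {
  "motion": [-1, 30, 18, 0, 0, 0, -8, -1, 70, 40, 0, 0, 0, -16, -1, 110, 64, 0, 0, 0, -24, -1, 145, 85, 0, 0, 0, -32, -1, 182, 106, 0, 0, 0, -40, -1, 200, 112, 0, -1, 1, -48, -1, 215, 118, 0, -3, 2, -56, -1, 225, 122, 0, -5, 4, -64, -1, 230, 125, 0, -7, 6, -72, -1, 230, 126, 0, -8, 7, -79, -1, 230, 126, 0, -8, 7, -79, -1, 230, 126, 0, -8, 7, -79]
}}

```text
t: 41.8
eef_pos: [410.9, 52.7, 182.9]
tcp_rot: [2.965, -0.005, -0.192]
ft_force: [0.0, 0.1, -3.9]
opening: 0.225
```

Run:
```python
from h import *
plan(((412,58,70),-101,9.5),((412,58,50),-101,9.5),((412,58,44),-101,9.5))
p,d=look("side","22"); cv2.imwrite("pics/z22.png",cv2.resize(p[20:280,100:400,::-1],None,fx=2.3,fy=2.3))
```

```text
t 41.8 tcp [410.9  52.7 182.9] open 0.23 F [ 0.   0.1 -3.9]
[ -1. -25. 129.] [ 1. -0. -0.] rows 2.6
[ -1. -29. 149.] [ 1. -0. -0.] rows 0.4
[ -1. -30. 155.] [ 1. -0. -0.] rows 0.1
```

View pics/z22.png

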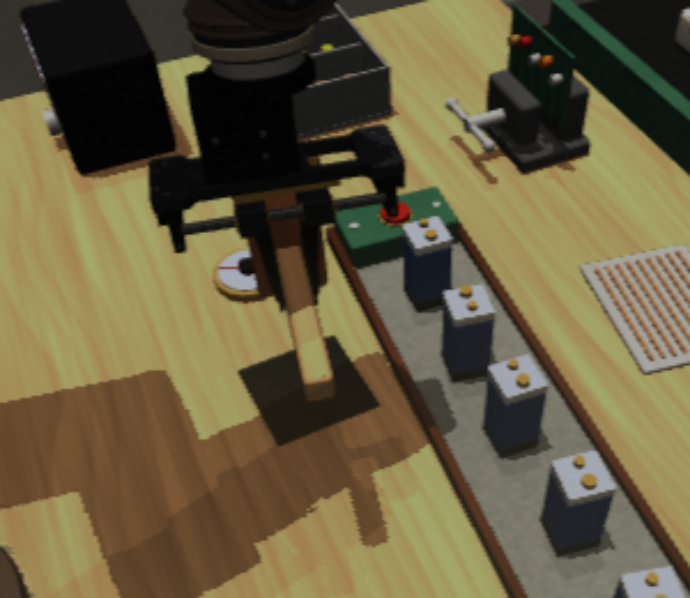

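Emit:
{"api": "arm_command", "payload": {
  "motion": [-1, 0, -8, 43, 0, 0, 0, -1, 0, -16, 86, 1, 0, 0, -1, -1, -25, 129, 1, 0, 0, -1, -1, -29, 147, 1, 0, 0, -1, -1, -30, 153, 1, 0, 0, -1, -1, -30, 153, 1, 0, 0]
}}

```text
t: 42.45
eef_pos: [411.8, 55.0, 27.5]
tcp_rot: [2.982, -0.005, -0.191]
ft_force: [-0.2, -0.5, -3.4]
opening: 0.233
```

Run:
```python
from h import *
plan()
p,d=look("side","23"); cv2.imwrite("pics/z23.png",cv2.resize(p[100:280,140:320,::-1],None,fx=3.3,fy=3.3))
```

```text
t 42.45 tcp [411.8  55.   27.5] open 0.23 F [-0.2 -0.5 -3.4]
```

View pics/z23.png

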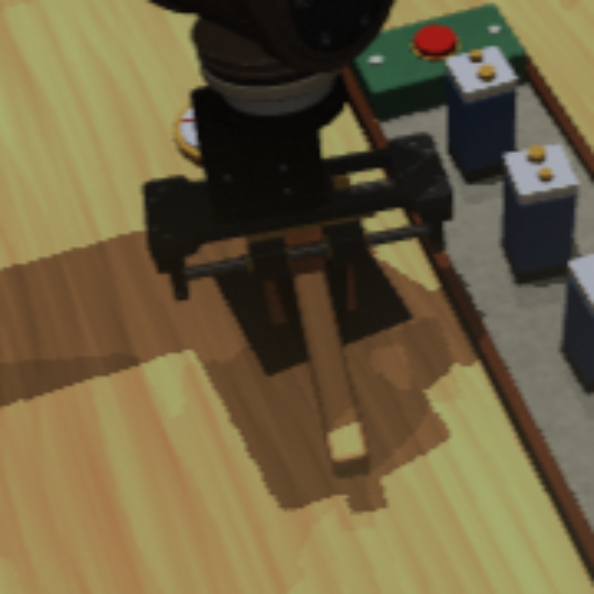

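Emit:
{"api": "arm_command", "payload": {
  "motion": [-1, 0, 0, 1, 0, 0, 0, -1, 0, 0, 2, 0, 0, 0, -1, 0, -0.5, 3, 0, 0, 0]
}}

```text
t: 42.8
eef_pos: [412.2, 55.2, 25.6]
tcp_rot: [2.983, -0.008, -0.19]
ft_force: [-1.1, -0.9, -4.3]
opening: 0.23
```

Emit:
{"api": "arm_command", "payload": {
  "motion": [-1, 0, 0, 1, 0, 0, 0, -1, 0, 0, 2, 0, 0, 0, -1, 0, -0.5, 3, 0, 0, 0, -1, 0, -0.5, 3, 0, 0, 0]
}}

```text
t: 43.2
eef_pos: [411.9, 55.0, 22.2]
tcp_rot: [2.982, -0.007, -0.189]
ft_force: [-0.6, -1.4, 5.3]
opening: 0.232
```

Contact. Now release, then retreat straight up.

Emit:
{"api": "arm_command", "payload": {
  "motion": [0.2, 0, 0, 0, 0, 0, 0, 0.2, 0, 0, 0, 0, 0, 0, 0.2, 0, 0, 0, 0, 0, 0, 0.2, 0, 0, 0, 0, 0, 0, 0.2, 0, 0, -30, 0, 0, 0, 0.2, 0, 0, -70, 0, 0, 0, 0.2, 0, 0, -110, 0, 0, 0, 0.2, 0, 0, -150, 0, 0, 0, 0.2, 0, 0, -200, 0, 0, 0, 0.2, 0, 0, -200, 0, 0, 0]
}}

```text
t: 44.2
eef_pos: [418.4, 87.5, 224.4]
tcp_rot: [2.986, -0.015, -0.188]
ft_force: [0.8, -0.2, -1.3]
opening: 0.601
```

Run:
```python
from h import *
plan(((480,-200,280),-101,0))
p,d=look("side","24"); cv2.imwrite("pics/z24.png",cv2.resize(p[20:420,140:480,::-1],None,fx=1.45,fy=1.45))
```

```text
t 44.2 tcp [418.4  87.5 224.4] open 0.6 F [ 0.8 -0.2 -1.3]
[115. 273.   8.] [ 9. -1.  0.] rows 5.9
```

View pics/z24.png

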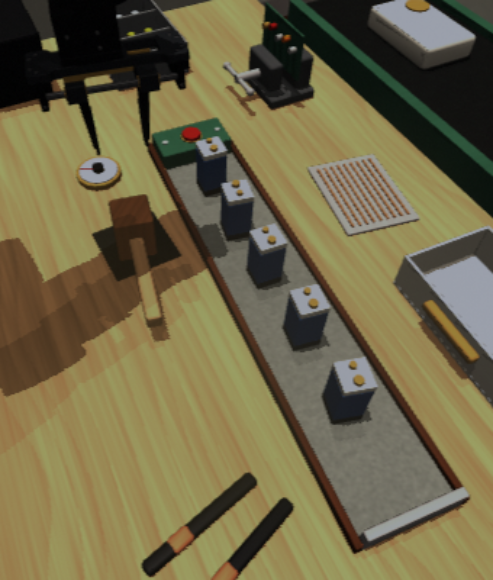

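Everything is in place by eye. I'll move aside for a top-view check before handing in.

Emit:
{"api": "arm_command", "payload": {
  "motion": [0.2, 115, 273, -20, 9, 0, 0, 0.2, 115, 273, -20, 9, 0, 0, 0.2, 115, 273, -20, 9, 0, 0, 0.2, 115, 273, -20, 9, 0, 0, 0.2, 115, 273, -20, 9, 0, 0, 0.2, 115, 273, -20, 9, 0, 0, 0.2, 115, 273, -20, 9, 0, 0, 0.2, 115, 273, -20, 9, 0, 0, 0.2, 115, 273, -20, 9, 0, 0]
}}

```text
t: 45.15
eef_pos: [478.3, -195.7, 281.8]
tcp_rot: [3.141, -0.004, -0.189]
ft_force: [-0.3, 0.5, -0.9]
opening: 0.602
```

Run:
```python
from h import *
plan()
p,d=mallet("25"); blobs("top",p,d)
p,d=env.read_camera("side"); blobs("side",p,d,85,125)
P,u,v=cloud("side",d); c=p[v,u].astype(int)
k=(c[:,0]>110)&(c[:,1]<60)&(P[:,1]>250)&(P[:,1]<310)&(P[:,0]>560)&(P[:,0]<630); print('pin',np.median(P[k],0),k.sum())
```

```text
t 45.15 tcp [ 478.3 -195.7  281.8] open 0.6 F [-0.3  0.5 -0.9]
head [423.8 112.4] [61. 60.] 79.3 z 82.91391678966681
handle [416.3  56.9] [172.  55.] 89.0 line 82.93958 406.69315 30.494234
[173. 154.] 140 z 42 c [596. 250.] [ 11. 128.] 89.8 white None blue None
[199. 157.] 421 z 103 c [587. 177.] [41. 41.] 86.1 white [587. 178. 100.] blue None
[243. 160.] 404 z 103 c [580.  68.] [41. 42.] 80.0 white [578.  68. 100.] blue None
[284. 161.] 379 z 103 c [575. -33.] [39. 41.] 89.5 white [575. -33. 100.] blue None
[327. 159.] 145 z 103 c [ 574. -139.] [22. 41.] 79.0 white [ 578. -136.  100.] blue None
[435. 175.] 158 z 43 c [ 550. -408.] [13. 89.] 86.0 white [ 544. -409.   40.] blue None
[284. 118.] 99 z 105 c [585. 183.] [33. 40.] 84.8 white [589. 187. 100.] blue None
[325. 186.] 368 z 103 c [574. -32.] [43. 39.] 87.0 white [573. -35. 100.] blue None
[352. 228.] 508 z 104 c [ 571. -147.] [42. 41.] 83.2 white [ 567. -147.  100.] blue None
[383. 280.] 650 z 103 c [ 562. -261.] [41. 41.] 74.6 white [ 562. -261.  100.] blue None
pin [594.97846422 282.22298369  48.16280714] 78
```

Run:
```python
from cell import env
print(env.job_done())
```

```text
the job is handed in; nothing more can be done
None
```

The job is handed in: the four tipped batteries stand studs up, the gate-lock pin is driven down with the mallet, and the mallet is back on its pad.

- **Batteries:** There were four tipped batteries. The first one hit a wrist joint limit when I tilted outward, so I stood all four with the tool tilted inward instead. My last camera check put all five tops at about 100–103 mm (100 mm expected, 105 mm with studs) inside the rails, and the one that stood at the start had not moved.
- **Pin:** The wrist force rose by about 16–18 N as the pin reached the bottom. Its head measured 48 mm above the bench, which is fully down. I had no direct reading of the contact between mallet and pin.
- **Mallet:** It pitched about 9.5° in the grip while pressing, and I corrected for that when putting it down. The head is at (424, 112) mm and the pad centre at (423, 115) mm, with the head top at 83 mm, so it stands flat on the pad.
- **Dial and ferrite rods:** I did not touch or re-measure them. They looked undisturbed in the last side picture.

No check failed. The largest disagreement was between the two cameras, about 6–12 mm on batteries that were partly hidden.

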